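Unstack the stool parts into their kit trays

TASK

Take the stack of four wooden stool parts apart from the top down, one part at a time, and set each in the kit tray made for it: the round foot in the round tray, the corner block in the square one, the short rail in the short one, the long rail in the long one. Each must end up flat on its tray's floor, inside the rim and lined up with it, let go. Set the parts down gently, without dropping or tipping any, and leave the tape measure and the sanding block where they are.

Things in the scene. Friction and masses are not known exactly. Their poses are not given: they have to be found in the camera images.
- round_foot_mid (a point): Round foot of the stool, plain light wood: upright cylinder 46 mm in diameter, 50 mm tall. Starts at the top of the stack. The point is its centre, 25 mm above its underside; z is up along its axis.
- corner_block_mid (a point): Square corner block, plain light wood: 60 x 60 mm, 50 mm tall. Starts third from below, under the round foot. The point is its centre, 25 mm above its underside; x and y are square to its sides, z up.
- short_rail_mid (a point): Short rail, plain light wood: 100 mm long (x), 44 mm wide (y), 50 mm tall. Starts second from below, lying roughly crosswise on the long rail. The point is its centre, 25 mm above its underside; z up.
- long_rail_mid (a point): Long rail, plain light wood: 150 mm long (x), 50 mm wide (y), 50 mm tall. Starts at the bottom of the stack, on the table. The point is its centre, 25 mm above its underside; z up.
- round_tray: Flat grey metal kit tray with a low dark rim, fixed to the table. Round pocket 64 mm in diameter, 76 mm over the rim: for the round foot. Origin: centre of the underside, on the table. The pocket floor is 5 mm above the table, the rim's top 8 mm above the table; the rim is 6 mm thick.
- square_tray: Flat grey metal kit tray with a low dark rim, fixed to the table. Square pocket 78 x 78 mm, 90 x 90 mm over the rim: for the corner block. Origin: centre of the underside, on the table. The pocket floor is 5 mm above the table, the rim's top 8 mm above the table; the rim is 6 mm thick; x and y are square to its sides.
- short_tray: Flat grey metal kit tray with a low dark rim, fixed to the table. Pocket 118 mm long (x) and 62 mm wide (y), 130 x 74 mm over the rim: for the short rail. Origin: centre of the underside, on the table. The pocket floor is 5 mm above the table, the rim's top 8 mm above the table; the rim is 6 mm thick.
- long_tray: Flat grey metal kit tray with a low dark rim, fixed to the table. Pocket 168 mm long (x) and 68 mm wide (y), 180 x 80 mm over the rim: for the long rail. Origin: centre of the underside, on the table. The pocket floor is 5 mm above the table, the rim's top 8 mm above the table; the rim is 6 mm thick.
- tape_mid (a point): Yellow and black tape measure lying on the table beyond the work, about 66 x 62 mm with the end of the blade standing out 28 mm to its -x, 37 mm tall. A bystander, to be left where it is. The point is its centre, 17 mm above the table.
- sander_mid (a point): Cork sanding block with a red-brown abrasive sole lying on the near side of the table, 70 x 46 mm, 28 mm tall. A bystander, to be left where it is. The point is its centre, 14 mm above the table.

How it is judged:
On the way, in this order (a step that is already met when the one before it is completed fails the run):
1. the round foot lies in its tray, let go (horizontal distance between round_foot_mid and round_tray below 0.013 m and height (world z) of round_foot_mid below 0.0312 m and angle between round_foot_mid's own z axis and vertical below 0.03 rad and linear speed of round_foot below 0.02 m/s and contact force between the fingers and round_foot below 0.5 N), for 0.2 s.
2. the square corner block lies in its tray, let go (horizontal distance between corner_block_mid and square_tray below 0.013 m and height (world z) of corner_block_mid below 0.0312 m and angle between corner_block_mid's own z axis and vertical below 0.03 rad and linear speed of corner_block below 0.02 m/s and contact force between the fingers and corner_block below 0.5 N and (angle between the x axis of corner_block_mid and the x axis of square_tray, either way round below 0.35 rad or angle between the y axis of corner_block_mid and the x axis of square_tray, either way round below 0.35 rad)), for 0.2 s.
3. the short rail lies in its tray, let go (horizontal distance between short_rail_mid and short_tray below 0.013 m and height (world z) of short_rail_mid below 0.0312 m and angle between short_rail_mid's own z axis and vertical below 0.03 rad and linear speed of short_rail below 0.02 m/s and contact force between the fingers and short_rail below 0.5 N and angle between the x axis of short_rail_mid and the x axis of short_tray, either way round below 0.35 rad), for 0.2 s.
4. the long rail lies in its tray, let go (horizontal distance between long_rail_mid and long_tray below 0.013 m and height (world z) of long_rail_mid below 0.0312 m and angle between long_rail_mid's own z axis and vertical below 0.03 rad and linear speed of long_rail below 0.02 m/s and contact force between the fingers and long_rail below 0.5 N and angle between the x axis of long_rail_mid and the x axis of long_tray, either way round below 0.35 rad), for 0.2 s.
At the end, for the whole second after the job is handed in: Each of the four parts rests flat (within 0.03 rad) on the floor of its own tray, centred within 13 mm, its sides within 0.35 rad of the tray's (the block any quarter turn, the rails either way round, the foot any way), released and at rest (all of step 1 and all of step 2 and all of step 3 and all of step 4); the robot touches nothing.
It fails at once if a part is tipped over (tilted more than 0.5 rad) (angle between any of round_foot_mid, corner_block_mid, short_rail_mid, long_rail_mid's own z axis and vertical above 0.5 rad).
It fails at once if a part is dropped rather than set down (faster than 0.6 m/s close above the table) ((height (world z) of round_foot_mid below 0.07 m and linear speed of round_foot above 0.6 m/s) or (height (world z) of corner_block_mid below 0.07 m and linear speed of corner_block above 0.6 m/s) or (height (world z) of short_rail_mid below 0.07 m and linear speed of short_rail above 0.6 m/s) or (height (world z) of long_rail_mid below 0.07 m and linear speed of long_rail above 0.6 m/s)).
It fails at once if the tape measure or the sanding block is pushed away more than 25 mm (distance of any of tape_mid, sander_mid from where it was at the start of the episode above 0.025 m).
It also fails if it takes over 122 s, if anything falls off the work surface, if the arm or the gripper's body presses on something with over 40 N, if the wrist force passes 120 N, or if a joint passes its speed limit or range.

ROBOT

A 7-joint arm with a two-finger parallel gripper is mounted at the origin on the work surface. World frame = base frame: x ahead of the robot, y to its left, z up, the work surface at z = 0. Lengths are in m, angles in rad, forces in N, time in s.
With the tool pointing down it reaches from about 0.425 to 0.875 m from the base axis. Payload 8.4 kg.
Tool frame: the origin (TCP) lies on the mounting face of the last link; the fingertips stand 182 mm ahead of it and the grasp point (between the pads) lies 164 mm ahead of it; z points along the fingers, y is the direction in which the jaws open and shut (so a half turn about z gives the same grasp; the last joint's range is limited). The gripper opens to 87 mm and grips with 3 to 60 N. Pads are 19 mm wide; open, the fingers measure 117 mm over their backs; the gripper's body (75 mm by 190 mm) begins 51 mm behind the grasp point.
Start: joints at [-1.422, 0.333, 0.04, 1.465, -0.013, 1.343, -0.059], TCP at [0.159, 0.63, 0.405] pointing down, gripper open.
Joint ranges: [-2.58, 2.58], [-0.38, 2.09], [-1.3, 1.39], [0.25, 2.4], [-1.5, 4.64], [0.08, 2.09], [-2.65, 2.65]. Speed limits (rad/s): [2.22, 2.22, 2.79, 2.79, 3.14, 3.14, 3.14].

INTERFACE

Orientations are given as a unit quaternion [w, x, y, z].
In Python, from station import bot gives the robot as it stands.
- The arm moves only by the tool jog_arm, never from a script. Its argument "series" is a list of rows, each a list of 5 numbers: the shift along the tool's x, y, z in mm, then the turn about the tool's z in rad, then the opening in per cent of the stroke, from 0 (shut) to 100 (fully open). A call has 1 to 20 rows; each row is the pose to reach, as a shift and turn from the pose commanded when the call began, along the tool's axes at that moment; what a row does not reach only later rows make up. A row lasts 1/10 s, in which the tool goes at most 50 mm and 8.59 degrees, less where a joint would pass 70% of its speed; a pose out of reach is approached as far as the arm can. A call with a gripper value outside its range is refused whole. The fingers move at their own pace and stop on an object; "newtons" is the grip in N (left out, the last holds). Time passes only in rows, so rows that repeat a pose let the fingers close. It gives the time, the measured TCP pose, the force and the opening at its end, in the units of the state.
- bot.observe(): the state, without advancing time (a new reading comes with each control period).
- bot.snapshot(name): name is "side" or "top"; returns (picture, depth): 400x640x3 uint8, red, green, blue; 400x640 float32, m along the optical axis (not along the pixel's ray), 0 where there is no reading.
- bot.get_calibration(name): a dict with "fx", "fy", "cx", "cy" (pixels), "dist" ([k1, k2, p1, p2, k3] as OpenCV has them; the pictures are not rectified), "R" (3x3) and "t" (3): a world point X has camera coordinates R X + t. Camera axes: x right, y down, z forward; pixel columns grow to the right and rows downward; lengths in m; the calibration is good to about 2 mm. A picture is of the moment at which its call begins. get_calibration takes no time and is no camera call.
- bot.hand_in(): hands the job in, once; it reports no verdict.
The state is a dict: "time": time; "joint_positions": joint angles; "joint_vel": joint speeds; "effort": joint torques, N m; "eef_pos": TCP position; "ee_rot": TCP orientation; "ft_force": force on the tool from outside, world axes, zero at the start; "ft_torque": the same for the moment, N m; "width": opening from 0.0 (shut) to 1.0 (fully open).
Only numpy, scipy, OpenCV 4.12 (cv2) and the standard library are available. Lean on these libraries where they do the work, as an engineer would, in place of code of your own. Each camera call takes 0.05 s, during which the arm holds its last target.

## Working session

There is one attempt and no reset: what is moved stays moved. The work goes in short steps, Python scripts to look and compute and a tool call to move; the robot and the scene stay as the last step left them, time stands still between calls to the robot, and variables do not carry over. Pictures are saved under pics/ and viewed, and the job is handed in when it is done.

Besides the shell and the picture viewer there is one more tool, called after "Emit:" by a JSON object that holds its "api" and its "payload". jog_arm: Moves the arm, as the interface text tells. Its arguments: {"type":"object","properties":{"series":{"type":"array","items":{"type":"array","items":{"type":"number"}}},"newtons":{"type":"number"}},"required":["series"]}

```bash
mkdir -p pics; ls; python3 - <<'E'
from station import bot
import cv2,numpy as np
s=bot.observe();print(s)
for n in("top","side"):
    p,d=bot.snapshot(n);c=bot.get_calibration(n);print(n,c)
    cv2.imwrite(f"pics/{n}0.png",p[:,:,::-1]);np.savez(f"{n}0.npz",p=p,d=d)
E
```

```text
pics
{'time': 0.0, 'joint_positions': array([-1.42218142,  0.33389667,  0.03985499,  1.46624895, -0.0134068 ,
        1.34328806, -0.05852799]), 'joint_vel': array([ 0.00031455,  0.00034357, -0.00063288,  0.00108729,  0.00180368,
        0.00107176, -0.00042543]), 'effort': array([-1.94712095e-05, -6.56392121e+01,  1.33483585e+00, -4.03783572e+01,
       -5.97336330e-02,  4.50682640e-02,  1.81993751e-04]), 'eef_pos': array([0.15939198, 0.62997972, 0.4038789 ]), 'ee_rot': array([-5.05022004e-05,  1.23604830e-01,  9.92331208e-01, -7.86001783e-04]), 'ft_force': array([-0.20279047, -0.49664759,  0.07967562]), 'ft_torque': array([0.04101301, 0.0078826 , 0.00105542]), 'width': 0.9987727597782233}
top {'fx': 368.84134895820057, 'fy': 368.84134895820057, 'cx': 314.50223483954557, 'cy': 201.60518900291981, 'dist': array([-0.0851885,  0.       ,  0.       ,  0.       ,  0.       ]), 'R': array([[ 0.01781574, -0.99969136, -0.01731444],
       [-0.99852065, -0.01689977, -0.05168076],
       [ 0.05137219,  0.01820956, -0.99851355]]), 't': array([-0.00371153,  0.5434176 ,  1.08864712])}
side {'fx': 365.93932571316907, 'fy': 365.93932571316907, 'cx': 320.14380105007865, 'cy': 195.11738127838527, 'dist': array([0.02966892, 0.        , 0.        , 0.        , 0.        ]), 'R': array([[-0.99629189, -0.08547505,  0.00982242],
       [-0.05596828,  0.5571526 , -0.82852189],
       [ 0.06534537, -0.82599939, -0.55987051]]), 't': array([0.53969091, 0.14324261, 1.09283835])}
```

View pics/top0.png

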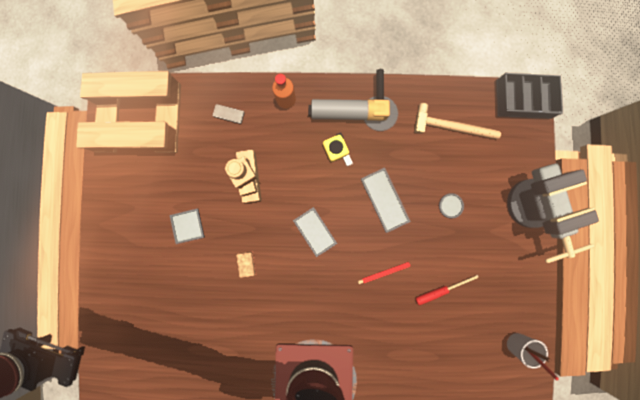

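View pics/side0.png

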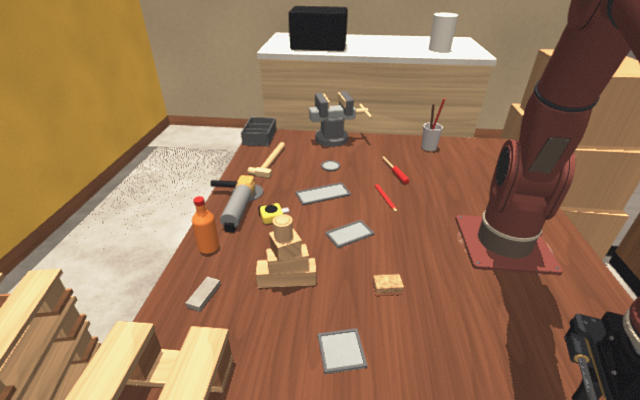

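```bash
cat > h.py <<'E'
import cv2,numpy as np
from station import bot
def world(n,d):
    c=bot.get_calibration(n);K=np.array([[c['fx'],0,c['cx']],[0,c['fy'],c['cy']],[0,0,1]])
    H,W=d.shape;u,v=np.meshgrid(np.arange(W),np.arange(H))
    q=cv2.undistortPoints(np.stack([u,v],-1).reshape(-1,1,2).astype(float),K,c['dist']).reshape(H,W,2)
    P=np.dstack([q*d[...,None],d[...,None]])
    X=(P-c['t'])@c['R'];X[d<=0]=np.nan
    return X
def rayz(n,uv,z):
    c=bot.get_calibration(n);K=np.array([[c['fx'],0,c['cx']],[0,c['fy'],c['cy']],[0,0,1]])
    q=cv2.undistortPoints(np.asarray(uv,float).reshape(-1,1,2),K,c['dist']).reshape(-1,2)
    r=np.c_[q,np.ones(len(q))]@c['R'];o=-c['R'].T@c['t']
    return o+r*((z-o[2])/r[:,2])[:,None]
def proj(n,X):
    c=bot.get_calibration(n);K=np.array([[c['fx'],0,c['cx']],[0,c['fy'],c['cy']],[0,0,1]])
    return cv2.projectPoints(np.asarray(X,float).reshape(-1,1,3),cv2.Rodrigues(c['R'])[0],c['t'],K,c['dist'])[0].reshape(-1,2)
E
python3 - <<'E'
from h import *
for n in("top","side"):
    z=np.load(n+"0.npz");p,d=z['p'],z['d'];X=world(n,d)
    g=(p.max(2).astype(int)-p.min(2)<25)&(p.mean(2)>120)&(np.abs(X[...,2])<.03)
    k,l,st,ce=cv2.connectedComponentsWithStats(g.astype(np.uint8))
    for i in range(1,k):
        if 200<st[i,4]<4000:
            m=l==i
            # contours: pixel->plane z=.008? rim
            cn=max(cv2.findContours(m.astype(np.uint8),0,1)[0],key=cv2.contourArea)
            w=rayz(n,cn.reshape(-1,2),.005)[:,:2]
            r=cv2.minAreaRect((w*1000).astype(np.float32))
            print(n,i,st[i],ce[i].round(1),'rect',np.round(r[0],1),np.round(r[1],1),round(r[2],1),'z',np.nanmedian(X[m][:,2]).round(4))
    Z=X[...,2]
    if n=="top":
        print('table',np.nanmedian(Z[250:260,330:350]))
        for h in(.05,.1,.15,.2):
            m=(np.abs(Z-h)<.012);m[:120]=0;m[220:]=0;m[:,:210]=0;m[:,290:]=0
            m=m&(p[...,0]>150)
            Q=X[m];r=cv2.minAreaRect((Q[:,:2]*1000).astype(np.float32))
            print(h,m.sum(),np.median(Q[:,2]).round(4),np.round(r[0],1),np.round(r[1],1),round(r[2],1))
    cv2.imwrite(f"pics/{n}1.png",cv2.resize(p[120:290,150:490] if n=="top" else p[140:380,180:440],None,fx=2.2,fy=2.2,interpolation=2)[...,::-1])
E
```

```text
top 6 [367 101  30  29 261] [386.3 119.8] rect [ 802.1 -206.1] [ 53.4 104.3] 45.0 z 0.0038
top 8 [ 362  169   47   63 1482] [384.9 200. ] rect [ 552.8 -205.9] [176.7  77.5] 26.2 z 0.0048
top 9 [440 194  23  24 424] [451.  205.3] rect [ 539.1 -407.9] [69.9 67.9] 0.0 z 0.0056
top 11 [170 209  33  34 791] [186.3 225.8] rect [463.  396.7] [87.5 87.4] 14.6 z 0.006
top 12 [294 208  42  48 997] [314.5 231.7] rect [453.3   4. ] [127.4  71.3] 34.0 z 0.0053
table -0.0005383067418521989
0.05 332 0.05 [615.1 204.5] [152.3  51.6] 9.2
0.1 153 0.0999 [610.  195.7] [105.3  47.1] 2.1
0.15 253 0.1499 [612.9 204.7] [60.8 60.3] 32.8
0.2 262 0.2004 [616.6 205.8] [43.5 43.1] 1.8
side 6 [296 183  54  20 578] [322.3 192.7] rect [ 550.6 -211.3] [177.6  75.9] 26.2 z 0.0057
side 11 [326 221  47  25 605] [349.2 232.8] rect [451.1  -0.8] [128.2  70.6] 32.8 z 0.006
side 20 [ 318  329   49   43 1517] [341.5 350.1] rect [462.4 392.5] [89.1 89.6] 14.2 z 0.007
```

View pics/top1.png

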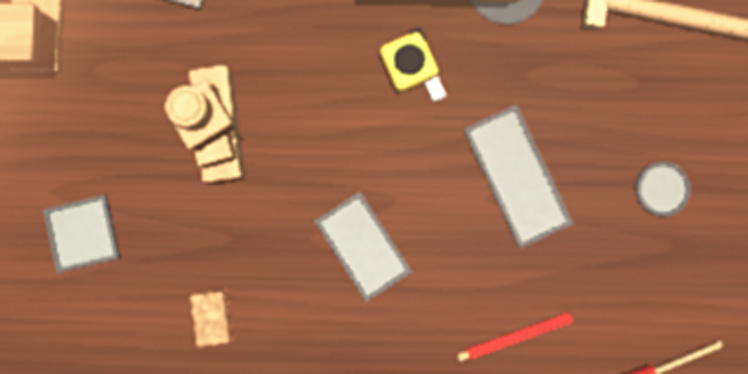

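View pics/side1.png

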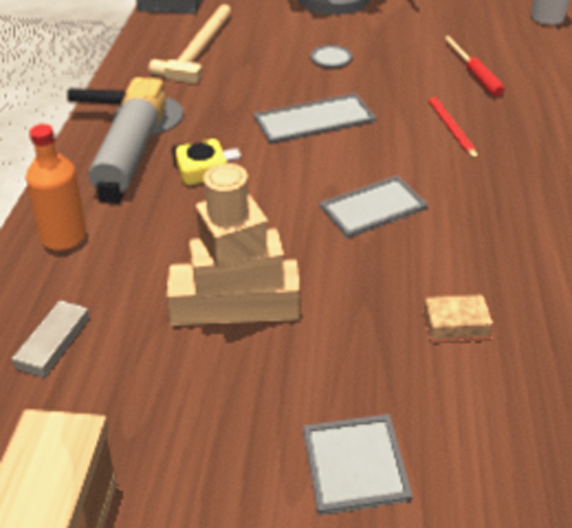

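```bash
cat >> h.py <<'E'
from scipy.spatial.transform import Rotation as Ro
def parts(n,p,d,h,box=((.52,.72),(.1,.31)),tol=.008):
    X=world(n,d);Z=X[...,2]
    m=(np.abs(Z-h)<tol)&(X[...,0]>box[0][0])&(X[...,0]<box[0][1])&(X[...,1]>box[1][0])&(X[...,1]<box[1][1])
    k,l,st,ce=cv2.connectedComponentsWithStats(m.astype(np.uint8))
    i=1+np.argmax(st[1:,4]);m=l==i
    cn=max(cv2.findContours(m.astype(np.uint8),0,1)[0],key=cv2.contourArea).reshape(-1,2)
    w=rayz(n,cn,h)[:,:2]
    r=cv2.minAreaRect((w*1000).astype(np.float32))
    return r,m.sum(),np.median(Z[m])
def go(xyz,jaw_deg,s=None):
    """grasp point target world m, jaw axis angle deg(None keep) -> shift mm tool, turn"""
    s=s or bot.observe();q=s['ee_rot'];R=Ro.from_quat(q[[1,2,3,0]]).as_matrix()
    t=np.array(xyz)+[0,0,.164]
    sh=R.T@(t-s['eef_pos'])*1000
    jy=np.degrees(np.arctan2(R[1,1],R[0,1]));turn=0
    if jaw_deg is not None:
        dd=(jaw_deg-jy+90)%180-90; turn=-np.radians(dd)
    print('shift',sh.round(1),'turn',round(turn,3),'alt',round(turn-np.sign(turn)*np.pi,3),'j7',s['joint_positions'][6].round(3),'jaw now',jy.round(2),'tilt',np.degrees(np.arccos(-R[2,2])).round(3),'t',round(s['time'],2))
E
python3 - <<'E'
from h import *
for n in("top","side"):
    z=np.load(n+"0.npz");p,d=z['p'],z['d']
    for h in(.2,.15):print(n,h,parts(n,p,d,h))
    X=world(n,d)
z=np.load("side0.npz");p,d=z['p'],z['d']
g=((p.max(2).astype(int)-p.min(2)<25)&(p.mean(2)>110)).astype(np.uint8);g[:155]=0;g[180:]=0;g[:,:310]=0;g[:,350:]=0
ys,xs=np.nonzero(g);cn=max(cv2.findContours(g,0,1)[0],key=cv2.contourArea).reshape(-1,2);w=rayz("side",cn,.005)*1000
print('round side',w.min(0),w.max(0),(w.min(0)+w.max(0))/2)
go([.616,.205,.25],None)
E
```

```text
top 0.2 (((616.4544677734375, 205.3490447998047), (43.16094207763672, 43.52907180786133), 0.750268816947937), np.int64(257), np.float64(0.20041473064006235))
top 0.15 (((612.3256225585938, 204.0254364013672), (62.30326843261719, 60.53285217285156), 32.711341857910156), np.int64(243), np.float64(0.1500103612641233))
side 0.2 (((612.821533203125, 212.48411560058594), (44.0125732421875, 52.902225494384766), 8.558855056762695), np.int64(241), np.float64(0.20059537090891358))
side 0.15 (((608.729736328125, 210.42982482910156), (62.350181579589844, 69.31698608398438), 32.27945327758789), np.int64(276), np.float64(0.15012713938628713))
round side [ 501.2586189  -446.49372374    5.        ] [ 570.03059606 -378.97620982    5.        ] [ 535.64460748 -412.73496678    5.        ]
shift [-546.9 -300.    -9.6] turn 0 alt 0.0 j7 -0.058 jaw now 75.8 tilt 0.086 t 0.1
```

Emit:
{"api": "jog_arm", "payload": {"series": [[-546, -302, -10, 0, 100], [-546, -302, -10, 0, 100], [-546, -302, -10, 0, 100], [-546, -302, -10, 0, 100], [-546, -302, -10, 0, 100], [-546, -302, -10, 0, 100], [-546, -302, -10, 0, 100], [-546, -302, -10, 0, 100], [-546, -302, -10, 0, 100], [-546, -302, -10, 0, 100], [-546, -302, -10, 0, 100], [-546, -302, -10, 0, 100], [-546, -302, -10, 0, 100], [-546, -302, -10, 0, 100], [-546, -302, -10, 0, 100], [-546, -302, -10, 0, 100], [-546, -302, -10, 0, 100], [-546, -302, -10, 0, 100]], "newtons": 20}}

```text
time: 1.9
eef_pos: [0.6141, 0.2045, 0.4149]
ee_rot: [-0.0, 0.123, 0.992, 0.0]
ft_force: [-0.5, 0.0, 0.3]
width: 1.004
```

```bash
python3 - <<'E'
from h import *
go([.615,.2065,.18],None)
for n in("top","side"):
    p,d=bot.snapshot(n);np.savez(n+"2.npz",p=p,d=d)
    q=proj(n,[[.615,.2065,.2],[.615,.2065,.15]]);print(n,q)
    u,v=q[0].astype(int);cv2.imwrite(f"pics/{n}2.png",cv2.resize(p[max(0,v-70):v+70,u-90:u+90],None,fx=4,fy=4)[...,::-1])
E
```

```text
shift [-0.4  2.2 70.9] turn 0 alt 0.0 j7 1.036 jaw now 75.9 tilt 0.024 t 1.9
top [[234.02189754 168.04813   ]
 [238.43040229 170.72436912]]
side [[281.95467911 220.15777843]
 [282.95855128 236.63368191]]
```

View pics/side2.png

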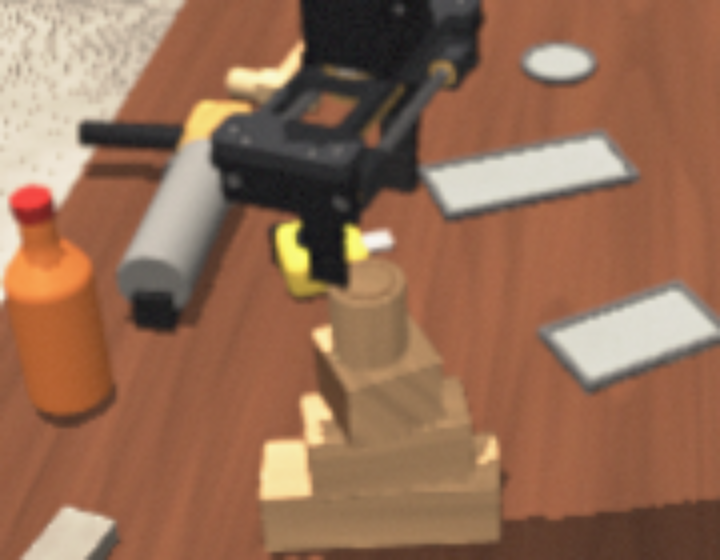

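View pics/top2.png

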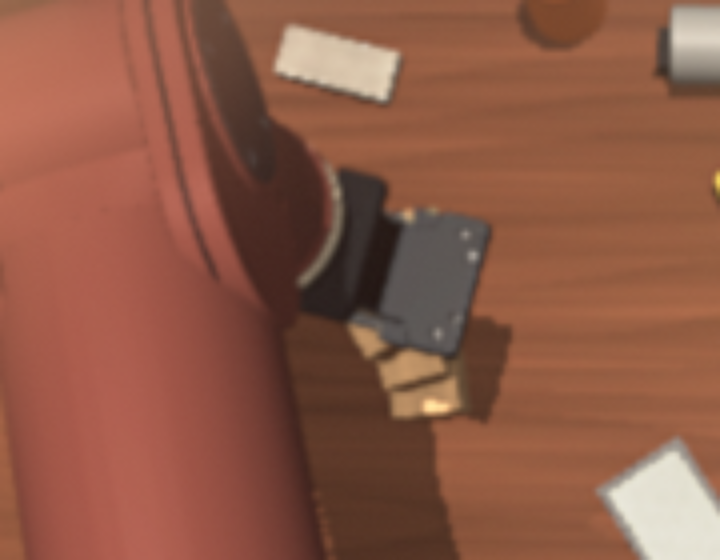

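```bash
python3 - <<'E'
from h import *
for r in(.0435,.0585):print(proj("side",[.6141+.244*r,.2045+.97*r,.233]))
print(proj("side",[.6141,.2045,.2]))
E
```

```text
[[273.65262655 219.24580127]]
[[270.678685   223.28300674]]
[[282.4853444 219.6534683]]
```

Emit:
{"api": "jog_arm", "payload": {"series": [[0, 2, 35, 0, 100], [0, 2, 70, 0, 100], [0, 2, 71, 0, 100], [0, 2, 71, 0, 100], [0, 2, 71, 0, 75], [0, 2, 71, 0, 60], [0, 2, 71, 0, 50], [0, 2, 71, 0, 40], [0, 2, 71, 0, 30], [0, 2, 71, 0, 20], [0, 2, 71, 0, 10], [0, 2, 71, 0, 10], [0, 2, 71, 0, 10]], "newtons": 20}}

```text
time: 3.3
eef_pos: [0.6152, 0.2054, 0.3439]
ee_rot: [0.0, 0.124, 0.992, 0.0]
ft_force: [1.0, -0.2, 1.2]
width: 0.524
```

```bash
python3 - <<'E'
from h import *
go([.537,-.410,.25],None)
n="side";p,d=bot.snapshot(n);u,v=281,220
cv2.imwrite(f"pics/{n}3.png",cv2.resize(p[max(0,v-70):v+70,u-90:u+90],None,fx=4,fy=4)[...,::-1])
E
```

```text
shift [ -75.1 -615.8  -70.2] turn 0 alt 0.0 j7 1.048 jaw now 75.8 tilt 0.011 t 3.3
```

View pics/side3.png

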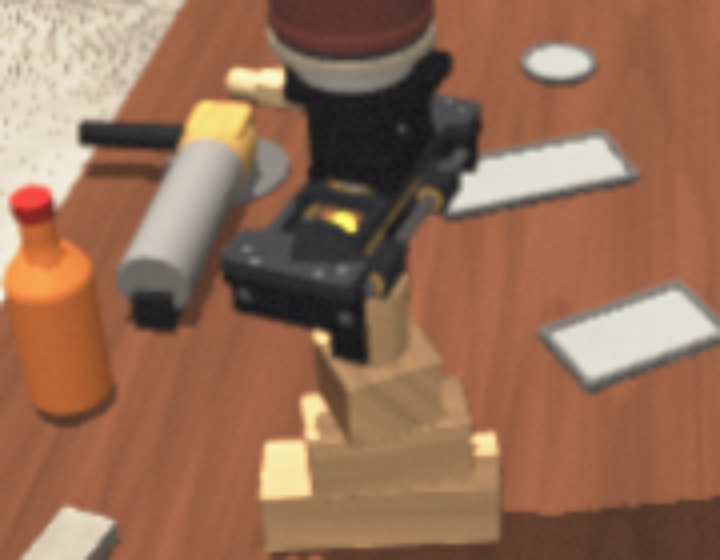

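Emit:
{"api": "jog_arm", "payload": {"series": [[0, 0, -20, 0, 10], [0, 0, -50, 0, 10], [0, 0, -70, 0, 10], [-75, -616, -70, 0, 10], [-75, -616, -70, 0, 10], [-75, -616, -70, 0, 10], [-75, -616, -70, 0, 10], [-75, -616, -70, 0, 10], [-75, -616, -70, 0, 10], [-75, -616, -70, 0, 10], [-75, -616, -70, 0, 10], [-75, -616, -70, 0, 10], [-75, -616, -70, 0, 10], [-75, -616, -70, 0, 10], [-75, -616, -70, 0, 10], [-75, -616, -70, 0, 10], [-75, -616, -70, 0, 10], [-75, -616, -70, 0, 10], [-75, -616, -70, 0, 10], [-75, -616, -70, 0, 10]]}}

```text
time: 5.35
eef_pos: [0.5376, -0.4087, 0.4138]
ee_rot: [0.0, 0.122, 0.992, 0.0]
ft_force: [0.3, 0.1, -0.3]
width: 0.523
```

```bash
python3 - <<'E'
from h import *
go([.537,-.410,.036],None)
for n in("top","side"):
    p,d=bot.snapshot(n);np.savez(n+"4.npz",p=p,d=d)
    q=proj(n,[.537,-.410,.1]);print(n,q)
    u,v=q[0].astype(int);cv2.imwrite(f"pics/{n}4.png",cv2.resize(p[max(0,v-70):v+70,u-90:u+90],None,fx=4,fy=4)[...,::-1])
n="top";p,d=bot.snapshot(n)
# stack measurement
for h in(.15,.1,.05):print(h,parts("top",p,d,h,tol=.012))
cv2.imwrite("pics/stack4.png",cv2.resize(p[130:220,190:310],None,fx=6,fy=6,interpolation=2)[...,::-1])
E
```

```text
shift [  0.3  -1.6 213.8] turn 0 alt 0.0 j7 2.113 jaw now 75.93 tilt 0.047 t 5.35
top [[463.68013915 204.83841898]]
side [[330.7110473  143.69553695]]
0.15 (((612.1355590820312, 203.89959716796875), (63.53020477294922, 60.63174819946289), 32.409297943115234), np.int64(533), np.float64(0.15000890369489475))
0.1 (((575.4733276367188, 185.212646484375), (30.040189743041992, 64.59832763671875), 31.3853759765625), np.int64(155), np.float64(0.10005230420916685))
0.05 (((654.0493774414062, 209.4891357421875), (71.47132873535156, 51.94540023803711), 8.376790046691895), np.int64(187), np.float64(0.05004219369461921))
```

View pics/side4.png

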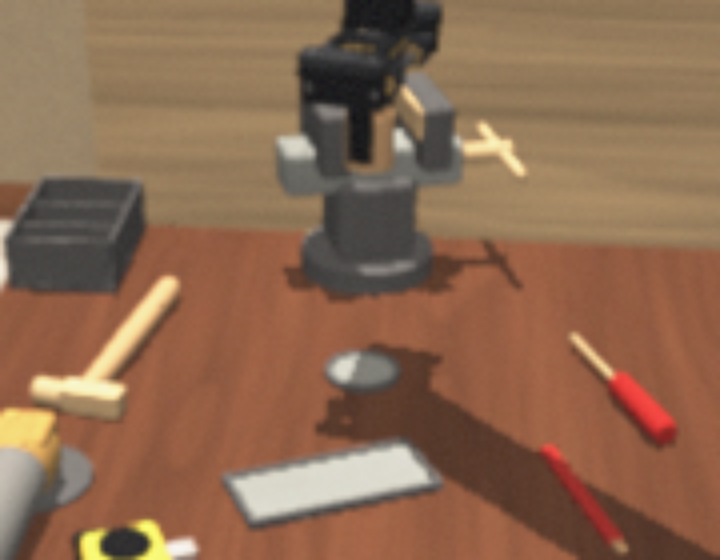

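View pics/stack4.png

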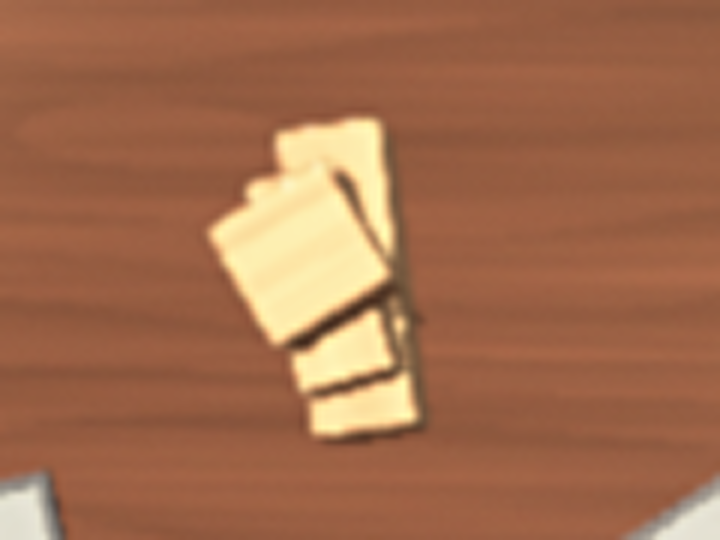

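Emit:
{"api": "jog_arm", "payload": {"series": [[0, -2, 40, 0, 10], [0, -2, 80, 0, 10], [0, -2, 120, 0, 10], [0, -2, 150, 0, 10], [0, -2, 175, 0, 10], [0, -2, 190, 0, 10], [0, -2, 190, 0, 10], [0, -2, 190, 0, 10]]}}

```text
time: 6.3
eef_pos: [0.5366, -0.4124, 0.2248]
ee_rot: [0.0, 0.124, 0.992, -0.0]
ft_force: [0.6, 0.7, 0.6]
width: 0.524
```

```bash
python3 - <<'E'
from h import *
go([.537,-.410,.036],None)
n="side";p,d=bot.snapshot(n)
q=proj(n,[.537,-.410,.05]);print(n,q)
u,v=q[0].astype(int);cv2.imwrite(f"pics/{n}5.png",cv2.resize(p[v-35:v+35,u-45:u+45],None,fx=8,fy=8,interpolation=2)[...,::-1])
E
```

```text
shift [ 0.2  2.4 24.8] turn 0 alt 0.0 j7 2.189 jaw now 75.81 tilt 0.06 t 6.3
side [[330.37801428 155.24960157]]
```

View pics/side5.png

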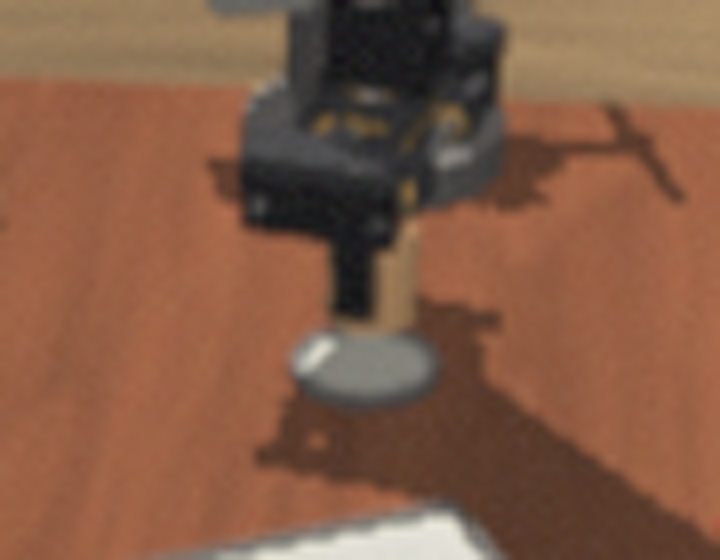

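Emit:
{"api": "jog_arm", "payload": {"series": [[-1, 3, 8, 0, 10], [-1, 3, 14, 0, 10], [-1, 3, 19, 0, 10], [-1, 3, 22, 0, 10], [-1, 3, 24, 0, 10], [-1, 3, 25, 0, 10], [-1, 3, 25, 0, 10], [-1, 3, 25, 0, 10]]}}

```text
time: 7.15
eef_pos: [0.538, -0.4096, 0.1989]
ee_rot: [0.0, 0.124, 0.992, -0.0]
ft_force: [-0.1, -0.5, -0.1]
width: 0.524
```

```bash
python3 - <<'E'
from h import *
go([.538,-.409,.036],None)
n="side";p,d=bot.snapshot(n)
q=proj(n,[.537,-.410,.05]);print(n,q)
u,v=q[0].astype(int);cv2.imwrite(f"pics/{n}6.png",cv2.resize(p[v-35:v+35,u-45:u+45],None,fx=8,fy=8,interpolation=2)[...,::-1])
E
```

```text
shift [ 0.2  0.6 -1.1] turn 0 alt 0.0 j7 2.196 jaw now 75.8 tilt 0.026 t 7.15
side [[330.37801428 155.24960157]]
```

View pics/side6.png

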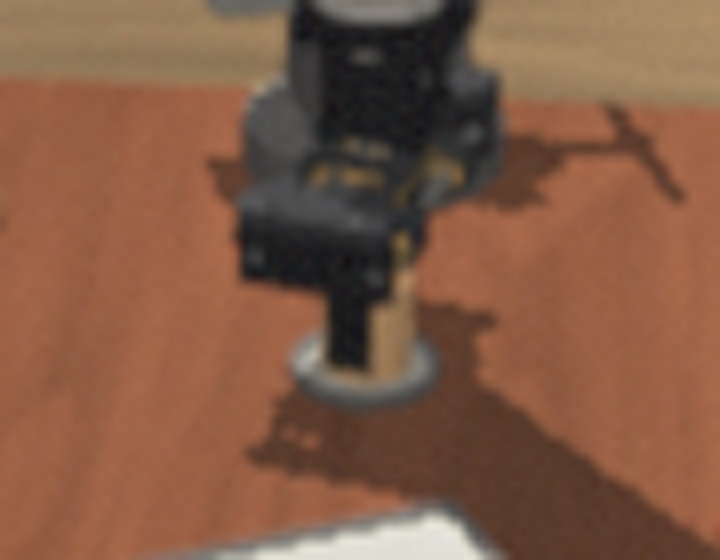

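Emit:
{"api": "jog_arm", "payload": {"series": [[0, 0, 1, 0, 10], [0, 0, 1.5, 0, 10], [0, 0, 1.5, 0, 10]]}}

```text
time: 7.5
eef_pos: [0.538, -0.4097, 0.1988]
ee_rot: [0.0, 0.124, 0.992, 0.0]
ft_force: [-4.8, 3.9, 13.0]
width: 0.522
```

Emit:
{"api": "jog_arm", "payload": {"series": [[0, 0, -1, 0, 10], [0, 0, -1, 0, 55], [0, 0, -1, 0, 62], [0, 0, -1, 0, 75], [0, 0, -1, 0, 100], [0, 0, -1, 0, 100], [0, 0, -1, 0, 100], [0, 0, -15, 0, 100], [0, 0, -50, 0, 100], [0, 0, -100, 0, 100], [0, 0, -150, 0, 100], [0, 0, -200, 0, 100], [0, 0, -200, 0, 100]]}}

```text
time: 8.8
eef_pos: [0.5381, -0.4112, 0.4066]
ee_rot: [0.006, 0.124, 0.992, -0.003]
ft_force: [-0.6, -0.4, -0.9]
width: 1.002
```

```bash
cat >> h.py <<'E'
def crop(n,p,X,name,w=45,h=35,f=8):
    u,v=proj(n,X)[0].astype(int);u0,v0=max(0,u-w),max(0,v-h)
    print(name,'origin',u0,v0,'scale',f)
    cv2.imwrite(f"pics/{name}.png",cv2.resize(p[v0:v+h,u0:u+w],None,fx=f,fy=f,interpolation=2)[...,::-1])
E
python3 - <<'E'
from h import *
go([.6121,.204,.22],32.4)
for n in("side",):
    p,d=bot.snapshot(n);crop(n,p,[.538,-.41,.03],n+"7")
    print(parts(n,p,d,.055,box=((.48,.6),(-.47,-.35)),tol=.006))
E
```

```text
shift [ 79.8 614.6  19.3] turn 0.757 alt -2.385 j7 2.116 jaw now 75.76 tilt 0.7 t 8.8
side7 origin 284 124 scale 8
(((535.999755859375, -403.0341796875), (43.43964767456055, 49.925960540771484), 5.927102088928223), np.int64(65), np.float64(0.05471011168600588))
```

View pics/side7.png

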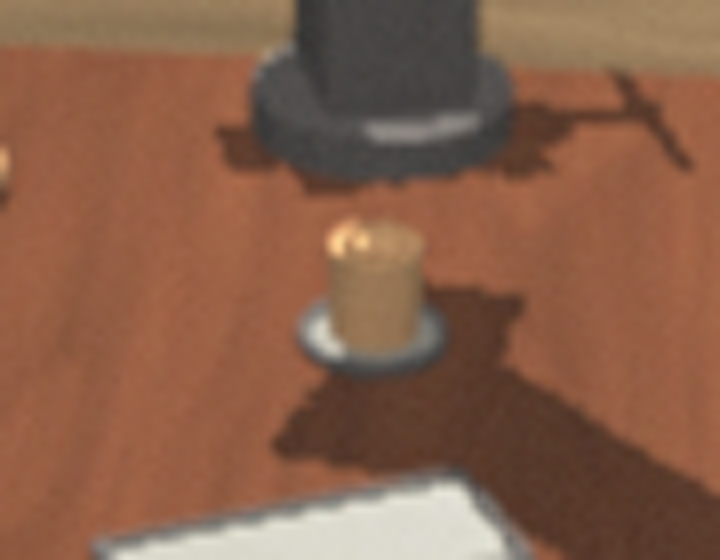

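Emit:
{"api": "jog_arm", "payload": {"series": [[80, 615, 19, -0.81, 100], [80, 615, 19, -0.81, 100], [80, 615, 19, -0.81, 100], [80, 615, 19, -0.81, 100], [80, 615, 19, -0.81, 100], [80, 615, 19, -0.81, 100], [80, 615, 19, -0.81, 100], [80, 615, 19, -0.81, 100], [80, 615, 19, -0.81, 100], [80, 615, 19, -0.81, 100], [80, 615, 19, -0.81, 100], [80, 615, 19, -0.81, 100], [80, 615, 19, -0.81, 100], [80, 615, 19, -0.81, 100], [80, 615, 19, -0.81, 100], [80, 615, 19, -0.81, 100], [80, 615, 19, -0.81, 100], [80, 615, 19, -0.81, 100], [80, 615, 19, -0.81, 100]]}}

```text
time: 10.75
eef_pos: [0.6114, 0.2056, 0.3785]
ee_rot: [0.0, -0.277, 0.961, 0.0]
ft_force: [0.1, 0.4, 0.5]
width: 0.999
```

```bash
python3 - <<'E'
from h import *
go([.6121,.204,.131],122.4)
p,d=bot.snapshot("side");crop("side",p,[.612,.204,.15],"side8",60,45,7)
p,d=bot.snapshot("top");X=world("top",d);print(parts("top",p,d,.055,box=((.48,.6),(-.47,-.35)),tol=.006));crop("top",p,[.538,-.41,.03],"top8",30,25,12)
E
```

```text
shift [ 0.3 -1.7 83.5] turn -0.004 alt 3.137 j7 1.812 jaw now 122.15 tilt 0.015 t 10.75
side8 origin 224 191 scale 7
(((539.0311889648438, -408.1134948730469), (44.7239990234375, 45.94990158081055), 18.741281509399414), np.int64(207), np.float64(0.05474600043855581))
top8 origin 424 180 scale 12
```

View pics/side8.png

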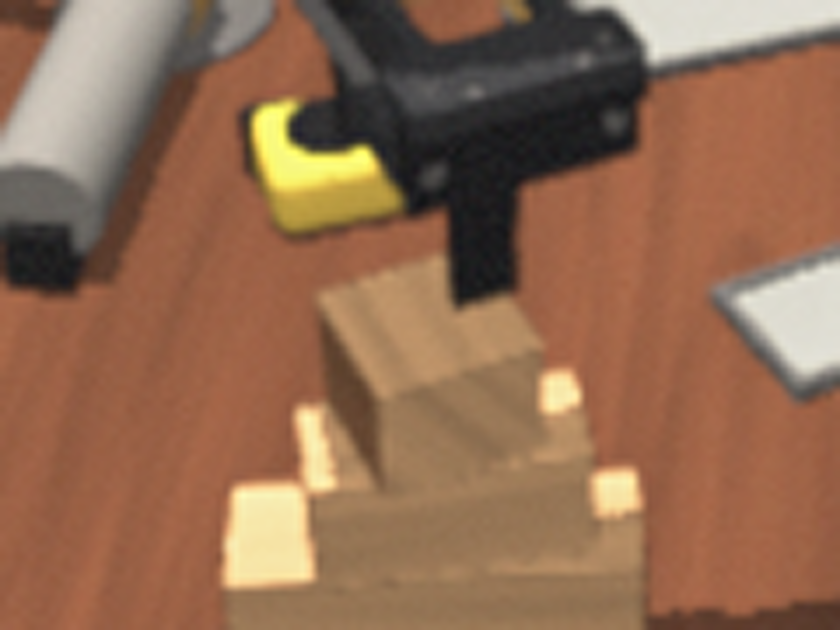

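View pics/top8.png

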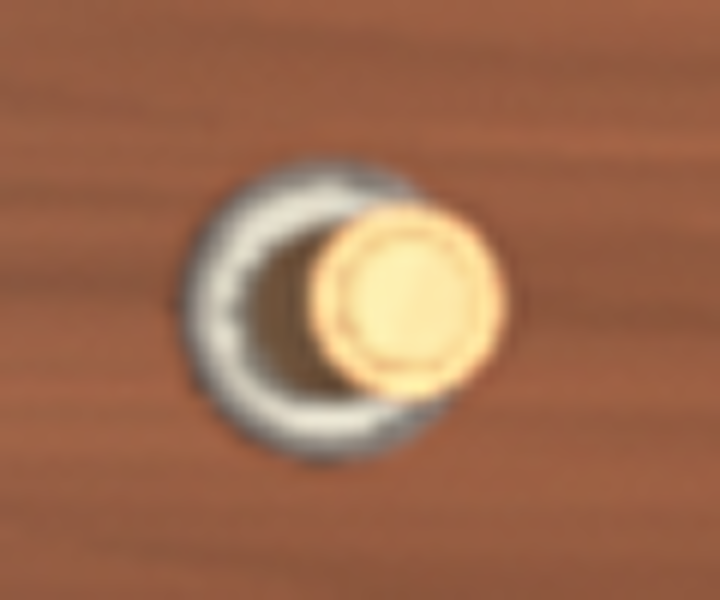

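Emit:
{"api": "jog_arm", "payload": {"series": [[0, -2, 35, 0, 100], [0, -2, 70, 0, 100], [0, -2, 83, 0, 100], [0, -2, 83, 0, 100], [0, -2, 83, 0, 100], [0, -2, 83, 0, 85], [0, -2, 83, 0, 75], [0, -2, 83, 0, 65], [0, -2, 83, 0, 55], [0, -2, 83, 0, 45], [0, -2, 83, 0, 30], [0, -2, 83, 0, 30], [0, -2, 83, 0, 30]], "newtons": 25}}

```text
time: 12.15
eef_pos: [0.6124, 0.2046, 0.2956]
ee_rot: [0.0, -0.277, 0.961, 0.0]
ft_force: [-1.0, -0.3, 4.7]
width: 0.688
```

```bash
python3 - <<'E'
from h import *
go([.462,.395,.22],104.5)
p,d=bot.snapshot("side");crop("side",p,[.612,.204,.15],"side9",60,45,7)
E
```

```text
shift [ 25.8 241.3 -88.4] turn 0.309 alt -2.833 j7 1.83 jaw now 122.21 tilt 0.024 t 12.15
side9 origin 224 191 scale 7
```

View pics/side9.png

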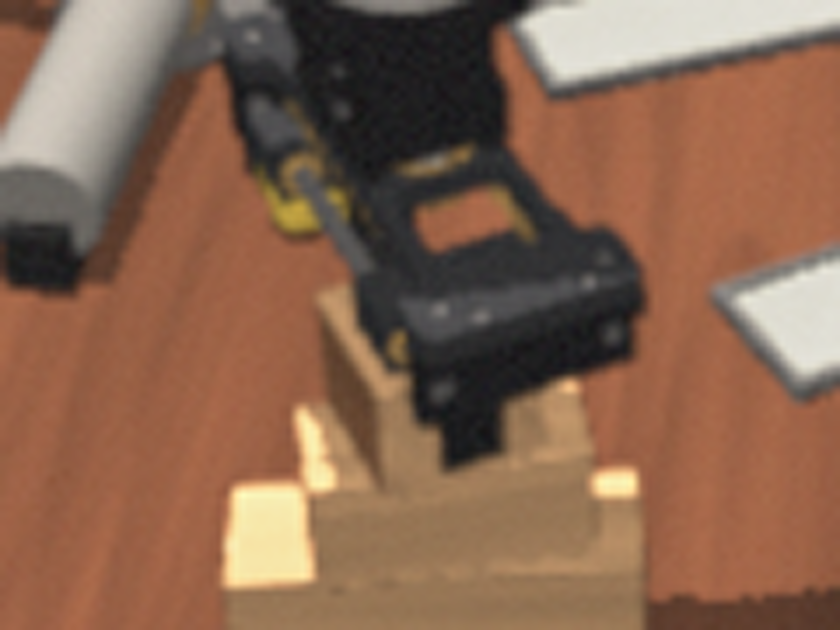

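Emit:
{"api": "jog_arm", "payload": {"series": [[0, 0, -5, 0, 30], [0, 0, -20, 0, 30], [0, 0, -50, 0, 30], [0, 0, -88, 0, 30], [7, 60, -88, 0.08, 30], [14, 120, -88, 0.16, 30], [20, 180, -88, 0.24, 30], [26, 240, -88, 0.31, 30], [26, 241, -88, 0.31, 30], [26, 241, -88, 0.31, 30], [26, 241, -88, 0.31, 30], [26, 241, -88, 0.31, 30], [26, 241, -40, 0.31, 30], [26, 241, 10, 0.31, 30], [26, 241, 50, 0.31, 30], [26, 241, 70, 0.31, 30], [26, 241, 70, 0.31, 30], [26, 241, 70, 0.31, 30]]}}

```text
time: 14.0
eef_pos: [0.4631, 0.3939, 0.2261]
ee_rot: [0.0, -0.125, 0.992, -0.0]
ft_force: [-0.3, 0.1, -0.3]
width: 0.692
```

```bash
python3 - <<'E'
from h import *
go([.4625,.395,.037],104.5)
p,d=bot.snapshot("side");crop("side",p,[.4625,.395,.03],"side10",55,45,7)
p,d=bot.snapshot("top")
for h in(.1,.05):print(h,parts("top",p,d,h,tol=.01))
print('side');p,d=bot.snapshot("side")
for h in(.1,.05):print(h,parts("side",p,d,h,tol=.005))
E
```

```text
shift [ 0.3  1.2 25.1] turn -0.003 alt 3.139 j7 1.112 jaw now 104.33 tilt 0.039 t 14.0
side10 origin 286 297 scale 7
0.1 (((608.7800903320312, 205.61839294433594), (102.59971618652344, 45.56025695800781), 16.903934478759766), np.int64(587), np.float64(0.10010928573104244))
0.05 (((629.176025390625, 205.5074005126953), (121.81446838378906, 52.04503631591797), 8.723176956176758), np.int64(236), np.float64(0.05003581469077438))
side
0.1 (((605.7276000976562, 209.6939239501953), (100.07168579101562, 50.64223098754883), 16.528457641601562), np.int64(552), np.float64(0.10047891522829691))
0.05 (((586.1932373046875, 206.16915893554688), (102.2873306274414, 51.81843948364258), 12.414905548095703), np.int64(213), np.float64(0.050411363417033034))
```

View pics/side10.png

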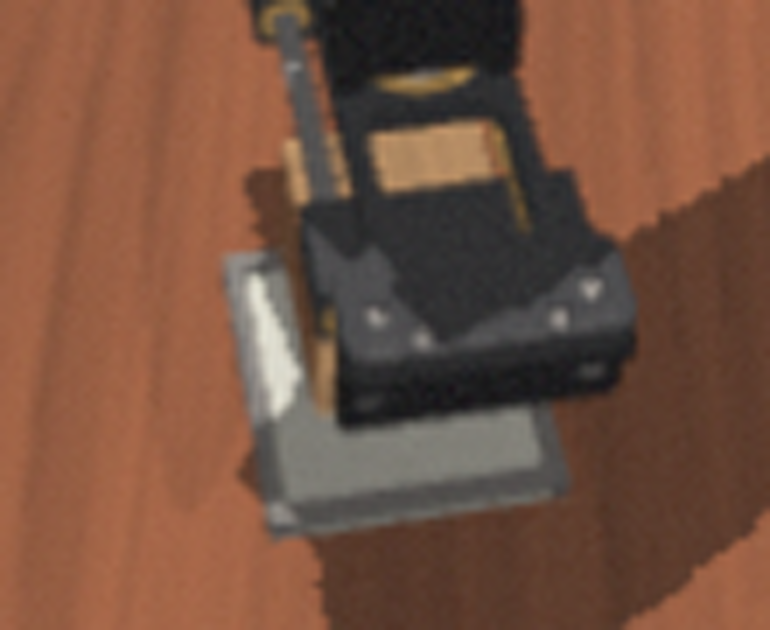

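```bash
python3 - <<'E'
from h import *
a=np.radians(14.4);R=np.array([[np.cos(a),-np.sin(a)],[np.sin(a),np.cos(a)]])
for c in([30,30],[30,-30]):
    w=R@c/1000+[.4631,.3939];print((proj("side",[*w,.0305])-[286,297])*7)
# tray outline (45mm at z 8mm)
for cen in([.4625,.395],):
  for c in([45,45],[45,-45],[-45,45]):
    w=R@c/1000+cen;print('tray',(proj("side",[*w,.008])-[286,297])*7)
E
```

```text
[[308.56545976 419.76620387]]
[[272.41385509 242.05618832]]
tray [[267.4580226  524.44825647]]
tray [[218.42109191 255.19253818]]
tray [[567.40957292 477.94671829]]
```

Emit:
{"api": "jog_arm", "payload": {"series": [[0, 2.5, 8, 0, 30], [0, 2.5, 14, 0, 30], [0, 2.5, 19, 0, 30], [0, 2.5, 22, 0, 30], [0, 2.5, 24, 0, 30], [0, 2.5, 25, 0, 30], [0, 2.5, 25, 0, 30], [0, 2.5, 25.5, 0, 30], [0, 2.5, 25.5, 0, 30]]}}

```text
time: 15.05
eef_pos: [0.4613, 0.397, 0.2006]
ee_rot: [-0.0, -0.126, 0.992, 0.0]
ft_force: [-4.3, -4.0, 9.8]
width: 0.686
```

```bash
python3 - <<'E'
from h import *
go([.463,.3965,.037],104.5)
p,d=bot.snapshot("side");crop("side",p,[.4625,.395,.03],"side11",55,45,7)
p,d=bot.snapshot("top");crop("top",p,[.4625,.395,.03],"top11",45,35,8)
E
```

```text
shift [-1.6 -0.9 -0.4] turn -0.001 alt 3.141 j7 1.113 jaw now 104.44 tilt 0.021 t 15.05
side11 origin 286 297 scale 7
top11 origin 138 191 scale 8
```

View pics/side11.png

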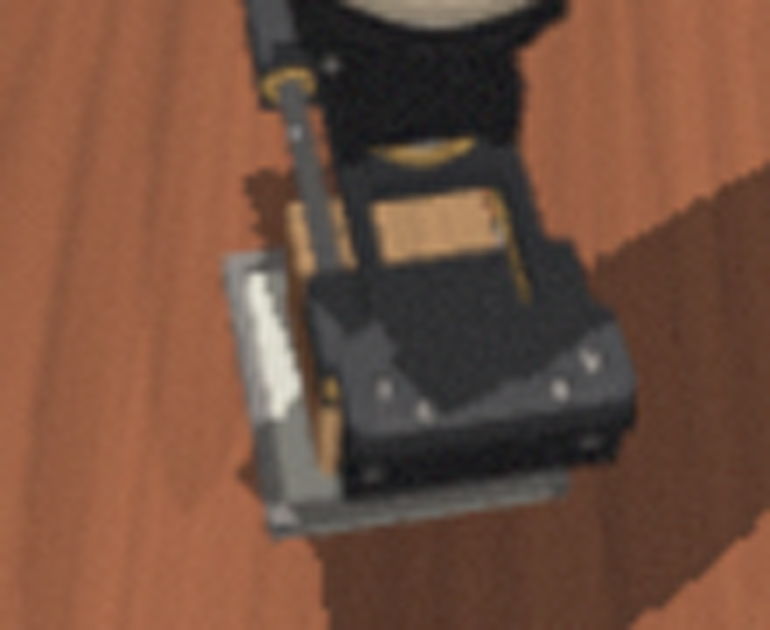

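Emit:
{"api": "jog_arm", "payload": {"series": [[0, 0, -1, 0, 30], [-3.5, -1, -1, 0, 30], [-3.5, -1, -1, 0, 30], [-3.5, -1, -0.5, 0, 30], [-3.5, -1, 0, 0, 30], [-3.5, -1, 0, 0, 30]]}}

```text
time: 15.75
eef_pos: [0.4654, 0.3968, 0.2006]
ee_rot: [0.0, -0.126, 0.992, 0.0]
ft_force: [-0.9, -3.0, 7.6]
width: 0.687
```

```bash
python3 - <<'E'
from h import *
go([.463,.3965,.037],104.5)
p,d=bot.snapshot("side");crop("side",p,[.4625,.395,.03],"side12",55,45,7)
E
```

```text
shift [ 2.4  0.3 -0.4] turn -0.001 alt 3.14 j7 1.118 jaw now 104.42 tilt 0.042 t 15.75
side12 origin 286 297 scale 7
```

View pics/side12.png

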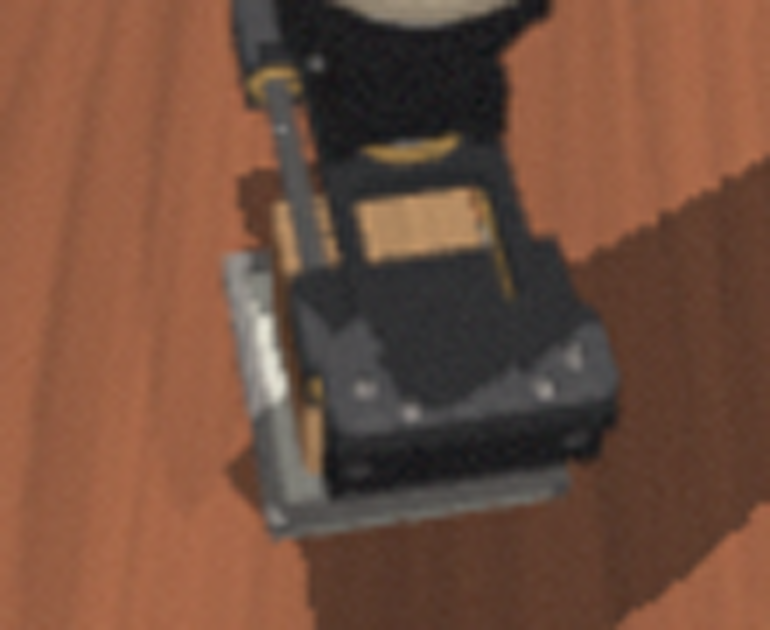

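Emit:
{"api": "jog_arm", "payload": {"series": [[0, 0, -0.5, 0, 72], [0, 0, -0.5, 0, 80], [0, 0, -0.5, 0, 90], [0, 0, -0.5, 0, 100], [0, 0, -0.5, 0, 100], [0, 0, -0.5, 0, 100], [0, 0, -15, 0, 100], [0, 0, -50, 0, 100], [0, 0, -100, 0, 100], [0, 0, -130, 0, 100], [0, 0, -130, 0, 100], [0, 0, -130, 0, 100]]}}

```text
time: 17.0
eef_pos: [0.465, 0.397, 0.3312]
ee_rot: [0.001, -0.126, 0.992, 0.001]
ft_force: [0.1, 0.9, -0.4]
width: 1.002
```

```bash
python3 - <<'E'
from h import *
go([.608,.205,.166],106.9)
p,d=bot.snapshot("side");crop("side",p,[.4625,.395,.03],"side13",55,45,7)
E
```

```text
shift [ -90.6 -221.6    1.1] turn -0.043 alt 3.099 j7 1.095 jaw now 104.45 tilt 0.127 t 17.0
side13 origin 286 297 scale 7
```

View pics/side13.png

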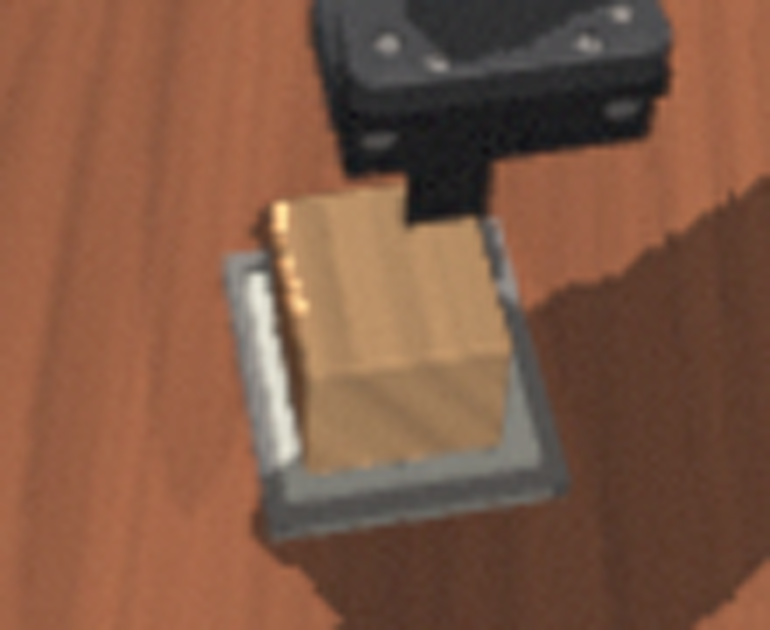

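Emit:
{"api": "jog_arm", "payload": {"series": [[-22, -55, 0, -0.043, 100], [-46, -110, 0, -0.043, 100], [-68, -165, 0, -0.043, 100], [-91, -222, 0, -0.043, 100], [-91, -222, 0, -0.043, 100], [-91, -222, 0, -0.043, 100], [-91, -222, 0, -0.043, 100], [-91, -222, 0, -0.043, 100], [-91, -222, 0, -0.043, 100]]}}

```text
time: 17.95
eef_pos: [0.6075, 0.2064, 0.3292]
ee_rot: [-0.001, -0.148, 0.989, 0.0]
ft_force: [-0.4, 0.6, 0.1]
width: 1.003
```

```bash
python3 - <<'E'
from h import *
go([.608,.205,.082],106.9)
p,d=bot.snapshot("side");crop("side",p,[.608,.205,.1],"side14",50,40,8)
p,d=bot.snapshot("top");r=parts("top",p,d,.055,box=((.4,.53),(.32,.47)),tol=.008);print('block',r);crop("top",p,[.46,.395,.03],"top14",30,25,12)
E
```

```text
shift [-0.1 -1.5 83.2] turn 0.003 alt -3.139 j7 1.562 jaw now 107.06 tilt 0.068 t 17.95
side14 origin 236 211 scale 8Traceback (most recent call last):
  File "<stdin>", line 4, in <module>
  File "h.py", line 23, in parts
    i=1+np.argmax(st[1:,4]);m=l==i
        ~~~~~~~~~^^^^^^^^^^
    return _wrapfunc(a, 'argmax', axis=axis, out=out, **kwds)
    return bound(*args, **kwds)
ValueError: attempt to get argmax of an empty sequence
```

View pics/side14.png

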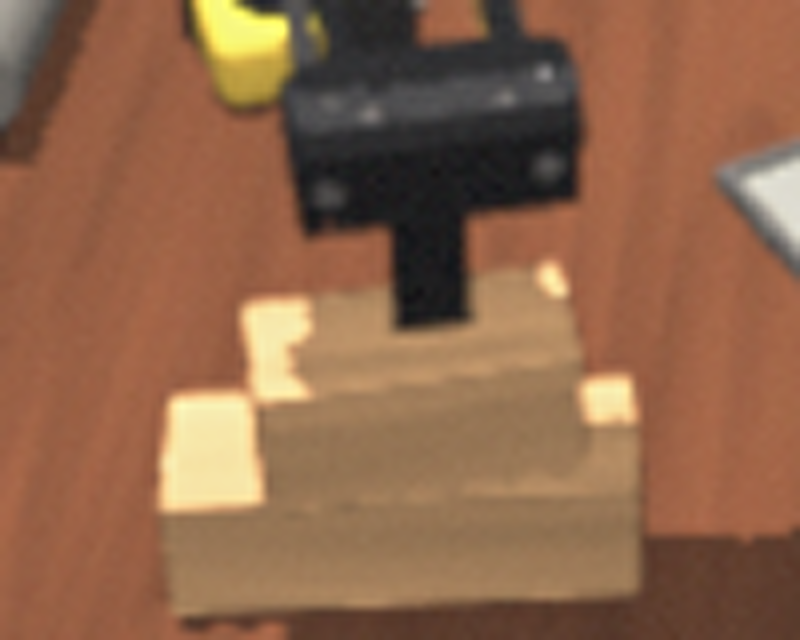

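Emit:
{"api": "jog_arm", "payload": {"series": [[0, -1.5, 40, 0, 100], [0, -1.5, 75, 0, 100], [0, -1.5, 83, 0, 100], [0, -1.5, 83, 0, 100], [0, -1.5, 83, 0, 90], [0, -1.5, 83, 0, 75], [0, -1.5, 83, 0, 65], [0, -1.5, 83, 0, 55], [0, -1.5, 83, 0, 45], [0, -1.5, 83, 0, 30], [0, -1.5, 83, 0, 15], [0, -1.5, 83, 0, 15], [0, -1.5, 83, 0, 15]], "newtons": 30}}

```text
time: 19.35
eef_pos: [0.6088, 0.2035, 0.2469]
ee_rot: [0.0, -0.147, 0.989, 0.0]
ft_force: [-1.6, -0.2, 3.1]
width: 0.5
```

```bash
python3 - <<'E'
from h import *
go([.452,.003,.16],34+90-.6)
p,d=bot.snapshot("side");crop("side",p,[.608,.205,.1],"side15",50,40,8)
E
```

```text
shift [ 208.4 -146.1  -77.1] turn -0.288 alt 2.854 j7 1.584 jaw now 106.92 tilt 0.013 t 19.35
side15 origin 236 211 scale 8
```

View pics/side15.png

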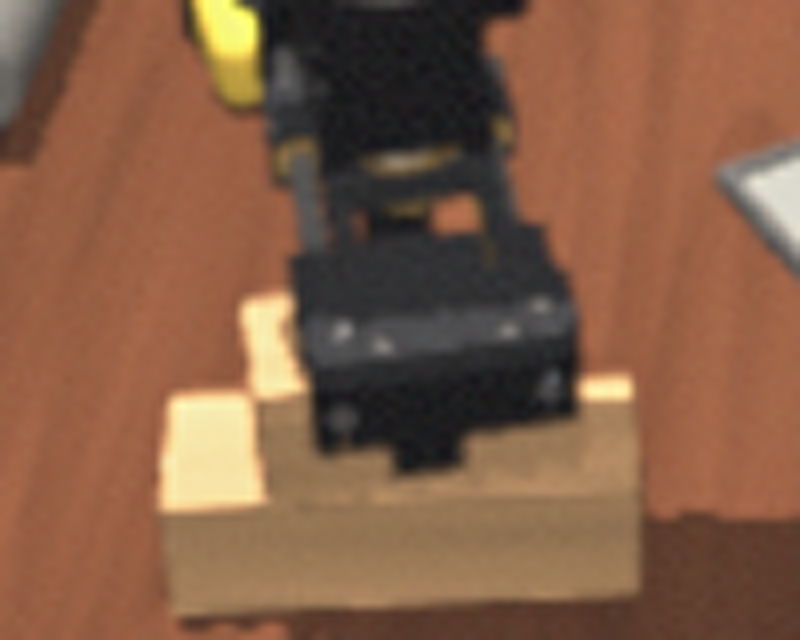

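Emit:
{"api": "jog_arm", "payload": {"series": [[0, 0, -5, 0, 15], [0, 0, -25, 0, 15], [0, 0, -55, 0, 15], [0, 0, -77, 0, 15], [34, -24, -77, -0.05, 15], [70, -49, -77, -0.1, 15], [105, -73, -77, -0.15, 15], [140, -98, -77, -0.2, 15], [175, -122, -77, -0.25, 15], [208, -146, -77, -0.288, 15], [208, -146, -77, -0.288, 15], [208, -146, -77, -0.288, 15], [208, -146, -77, -0.288, 15], [208, -146, -50, -0.288, 15], [208, -146, -15, -0.288, 15], [208, -146, 10, -0.288, 15], [208, -146, 20, -0.288, 15], [208, -146, 20, -0.288, 15], [208, -146, 20, -0.288, 15]]}}

```text
time: 21.3
eef_pos: [0.4531, 0.0035, 0.2276]
ee_rot: [0.0, -0.288, 0.958, -0.0]
ft_force: [-0.8, -0.1, -1.4]
width: 0.506
```

```bash
python3 - <<'E'
from h import *
go([.452,.003,.0385],123.4)
p,d=bot.snapshot("side");crop("side",p,[.452,.003,.03],"side16",50,40,8)
p,d=bot.snapshot("top");crop("top",p,[.452,.003,.03],"top16",50,40,8)
for h in(.05,):print(h,parts("top",p,d,h,tol=.01))
p,d=bot.snapshot("side")
for h in(.05,):print(h,parts("side",p,d,h,tol=.005))
E
```

```text
shift [ 1.1  0.2 25.1] turn 0.001 alt -3.141 j7 2.101 jaw now 123.44 tilt 0.043 t 21.3
side16 origin 299 186 scale 8
top16 origin 264 192 scale 8
0.05 (((614.447265625, 203.13375854492188), (151.7749481201172, 51.86469268798828), 8.919846534729004), np.int64(900), np.float64(0.04997037279571042))
0.05 (((612.5771484375, 206.78961181640625), (152.66673278808594, 55.33258056640625), 8.523025512695312), np.int64(911), np.float64(0.050623984674644906))
```

View pics/side16.png

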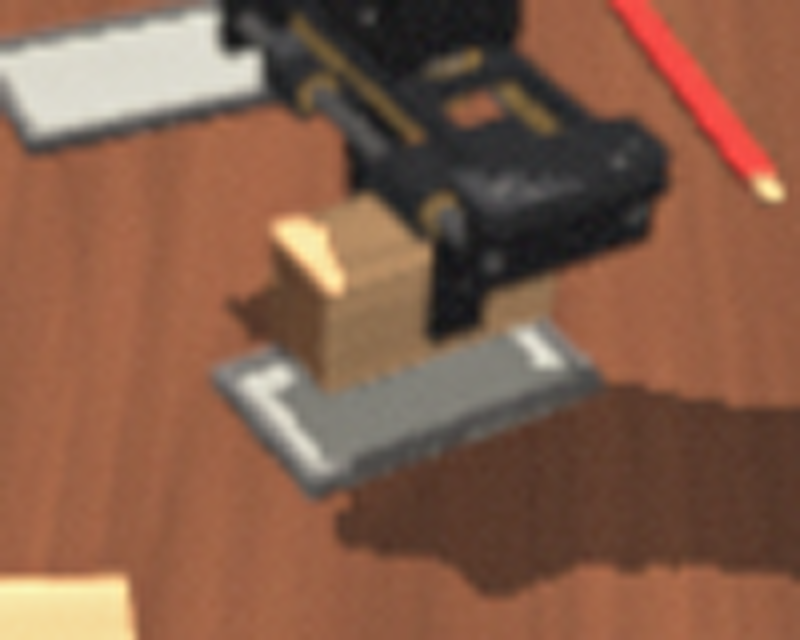

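View pics/top16.png

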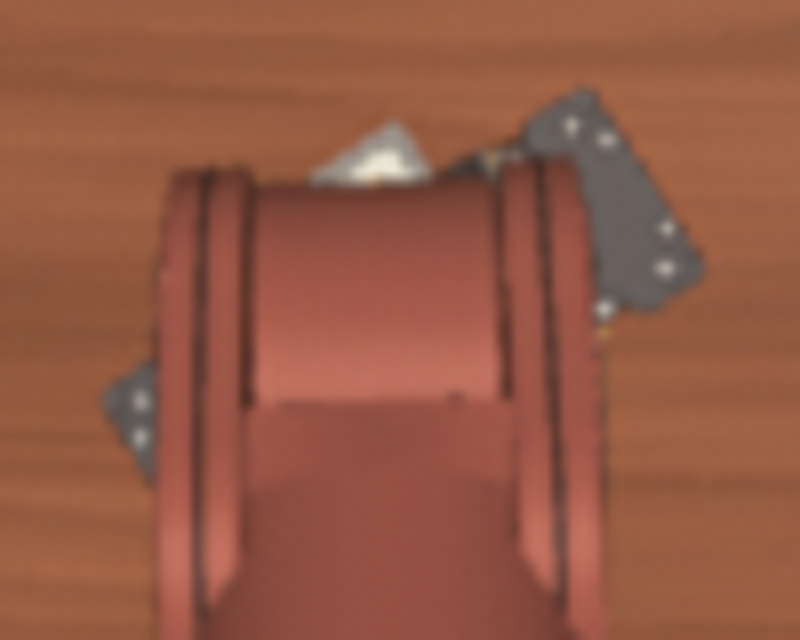

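```bash
python3 - <<'E'
from h import *
a=np.radians(33.4);R=np.array([[np.cos(a),-np.sin(a)],[np.sin(a),np.cos(a)]])
f=lambda c,cen,z:((proj("side",[*(R@c/1000+cen),z])-[299,186])*8).round(0)
print('rail',[f(c,[.4531,.0035],.0307) for c in([50,22],[-50,22])])
print('tray',[f(c,[.452,.003],.008) for c in([65,37],[65,-37],[-65,37])])
E
```

```text
rail [array([[320., 398.]]), array([[547., 317.]])]
tray [array([[306., 482.]]), array([[207., 366.]]), array([[600., 374.]])]
```

Emit:
{"api": "jog_arm", "payload": {"series": [[0.5, 2, 8, 0, 15], [0.5, 2, 14, 0, 15], [0.5, 2, 19, 0, 15], [0.5, 2, 22, 0, 15], [0.5, 2, 24, 0, 15], [0.5, 2, 24, 0, 15], [0.5, 2, 24, 0, 15]]}}

```text
time: 22.15
eef_pos: [0.4509, 0.0045, 0.2028]
ee_rot: [0.0, -0.287, 0.958, -0.0]
ft_force: [0.7, 0.1, -1.0]
width: 0.504
```

```bash
python3 - <<'E'
from h import *
go([.452,.003,.0385],123.4)
p,d=bot.snapshot("side");crop("side",p,[.452,.003,.03],"side17",50,40,8)
a=np.radians(33.4);R=np.array([[np.cos(a),-np.sin(a)],[np.sin(a),np.cos(a)]])
s=bot.observe()['eef_pos']
f=lambda c,cen,z:((proj("side",[*(R@c/1000+cen),z])-[299,186])*8).round(0)
print('rail',[f(c,s[:2],.006) for c in([50,22],[50,-22],[-50,22])])
print('rail top',[f(c,s[:2],.056) for c in([50,22],[50,-22],[-50,22])])
print('floor',[f(c,[.452,.003],.005) for c in([59,31],[59,-31],[-59,31])])
E
```

```text
shift [-0.1 -1.8  0.3] turn 0.0 alt -3.141 j7 2.117 jaw now 123.41 tilt 0.006 t 22.15
side17 origin 299 186 scale 8
rail [array([[323., 451.]]), array([[263., 383.]]), array([[548., 370.]])]
rail top [array([[328., 346.]]), array([[267., 279.]]), array([[559., 266.]])]
floor [array([[312., 473.]]), array([[228., 376.]]), array([[577., 376.]])]
```

View pics/side17.png

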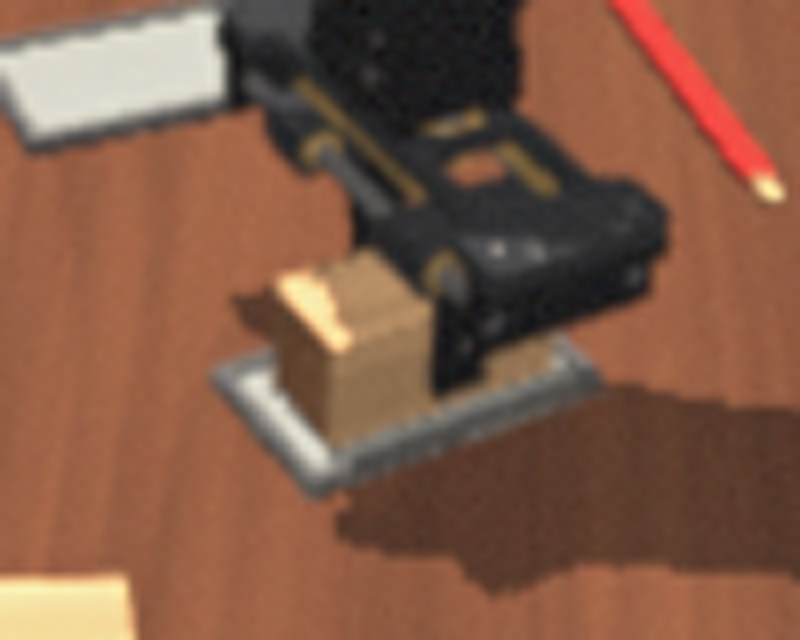

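Emit:
{"api": "jog_arm", "payload": {"series": [[0, 0, 0.5, 0, 15], [0, 0, 1, 0, 15], [0, 0, 1, 0, 15]]}}

```text
time: 22.5
eef_pos: [0.4508, 0.0045, 0.2018]
ee_rot: [0.0, -0.287, 0.958, -0.0]
ft_force: [-0.5, 0.6, -0.8]
width: 0.503
```

Emit:
{"api": "jog_arm", "payload": {"series": [[0, 0, 0.5, 0, 15], [0, 0, 1, 0, 15], [0, 0, 1, 0, 15]]}}

```text
time: 22.8
eef_pos: [0.4509, 0.0044, 0.2018]
ee_rot: [0.0, -0.287, 0.958, 0.0]
ft_force: [-7.1, 0.8, 16.9]
width: 0.503
```

Contact with the floor. Release and lift.

Emit:
{"api": "jog_arm", "payload": {"series": [[0, 0, -1, 0, 15], [0, 0, -1, 0, 52], [0, 0, -1, 0, 60], [0, 0, -1, 0, 75], [0, 0, -1, 0, 100], [0, 0, -1, 0, 100], [0, 0, -1, 0, 100], [0, 0, -15, 0, 100], [0, 0, -50, 0, 100], [0, 0, -90, 0, 100], [0, 0, -90, 0, 100], [0, 0, -90, 0, 100]]}}

```text
time: 24.0
eef_pos: [0.451, 0.0046, 0.2915]
ee_rot: [0.001, -0.288, 0.958, 0.0]
ft_force: [1.2, -0.1, -0.4]
width: 0.999
```

```bash
python3 - <<'E'
from h import *
go([.6135,.2035,.11],98.8)
p,d=bot.snapshot("side");crop("side",p,[.452,.003,.03],"side18",50,40,8)
p,d=bot.snapshot("top");print(parts("top",p,d,.055,box=((.4,.53),(.32,.47)),tol=.008));crop("top",p,[.46,.395,.03],"top18",30,25,12)
E
```

```text
shift [-245.1   76.5   18. ] turn 0.43 alt -2.712 j7 2.055 jaw now 123.42 tilt 0.126 t 24.0
side18 origin 299 186 scale 8
(((464.8504943847656, 395.0166320800781), (62.494590759277344, 61.8708381652832), 13.625845909118652), np.int64(426), np.float64(0.055147749209223294))
top18 origin 153 201 scale 12
```

View pics/side18.png

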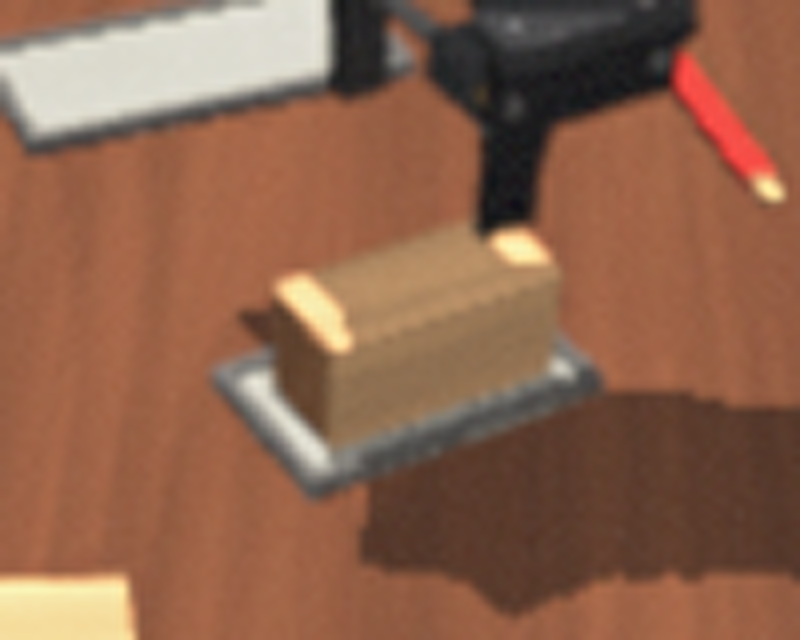

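View pics/top18.png

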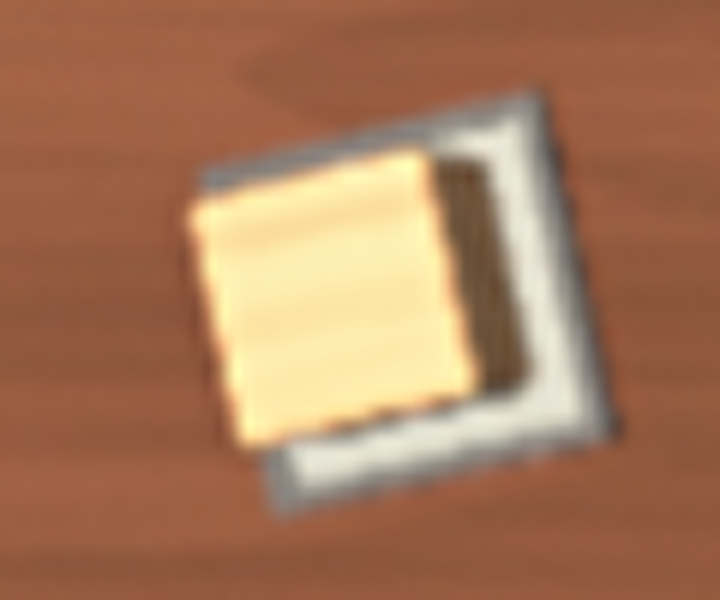

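Emit:
{"api": "jog_arm", "payload": {"series": [[-40, 12, 0, 0.07, 100], [-82, 26, 0, 0.14, 100], [-123, 38, 0, 0.21, 100], [-164, 51, 5, 0.28, 100], [-205, 64, 10, 0.35, 100], [-245, 77, 18, 0.43, 100], [-245, 77, 18, 0.43, 100], [-245, 77, 18, 0.43, 100], [-245, 77, 18, 0.43, 100], [-245, 77, 18, 0.43, 100]]}}

```text
time: 25.1
eef_pos: [0.6126, 0.2022, 0.2728]
ee_rot: [-0.0, -0.076, 0.997, -0.0]
ft_force: [0.4, 0.3, 0.8]
width: 0.999
```

```bash
python3 - <<'E'
from h import *
go([.6135,.2035,.033],98.8)
p,d=bot.snapshot("side");crop("side",p,[.6135,.2035,.05],"side19",50,40,8)
p,d=bot.snapshot("top");print(parts("top",p,d,.055,box=((.38,.53),(-.08,.08)),tol=.008));crop("top",p,[.452,.003,.03],"top19",30,25,12)
E
```

```text
shift [-1.1  1.1 75.8] turn -0.002 alt 3.14 j7 1.449 jaw now 98.7 tilt 0.025 t 25.1
side19 origin 235 225 scale 8
(((452.1231384277344, 4.84136962890625), (100.83473205566406, 43.8148193359375), 33.50910949707031), np.int64(539), np.float64(0.054783714272045744))
top19 origin 284 207 scale 12
```

View pics/side19.png

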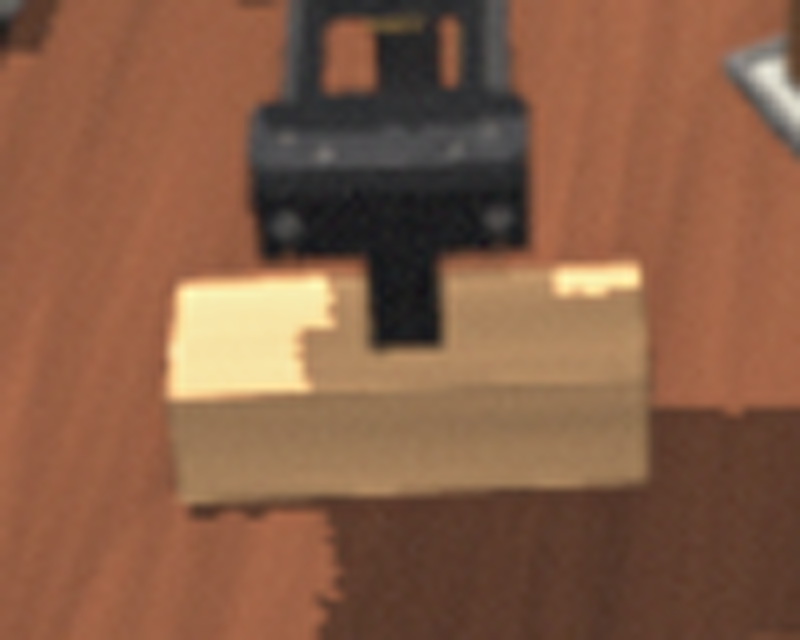

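View pics/top19.png

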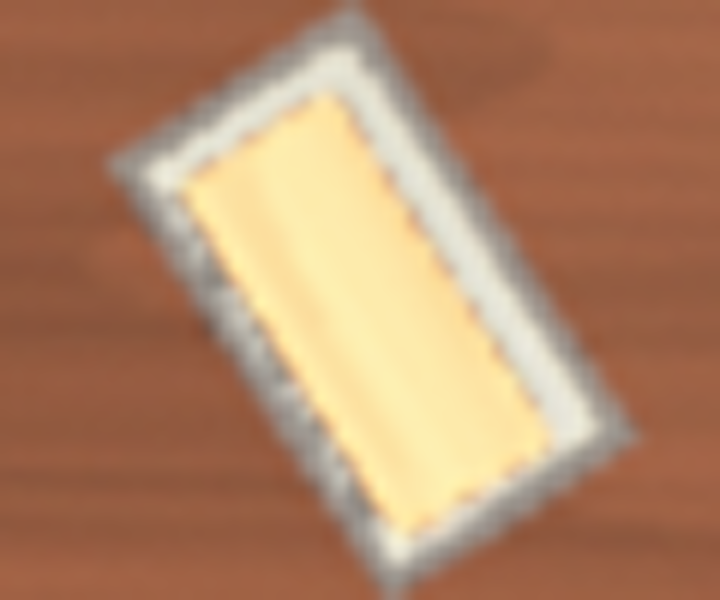

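Emit:
{"api": "jog_arm", "payload": {"series": [[-1, 1, 40, 0, 100], [-1, 1, 68, 0, 100], [-1, 1, 76, 0, 100], [-1, 1, 76, 0, 100], [-1, 1, 76, 0, 90], [-1, 1, 76, 0, 75], [-1, 1, 76, 0, 65], [-1, 1, 76, 0, 55], [-1, 1, 76, 0, 45], [-1, 1, 76, 0, 30], [-1, 1, 76, 0, 20], [-1, 1, 76, 0, 20]], "newtons": 35}}

```text
time: 26.4
eef_pos: [0.6139, 0.2047, 0.197]
ee_rot: [0.0, -0.076, 0.997, -0.0]
ft_force: [-1.5, -1.7, 4.0]
width: 0.567
```

```bash
python3 - <<'E'
from h import *
go([.552,-.207,.12],116.2)
p,d=bot.snapshot("side");crop("side",p,[.6135,.2035,.05],"side20",50,40,8)
E
```

```text
shift [ 123.9 -397.5  -86.9] turn -0.304 alt 2.837 j7 1.47 jaw now 98.77 tilt 0.015 t 26.4
side20 origin 235 225 scale 8
```

View pics/side20.png

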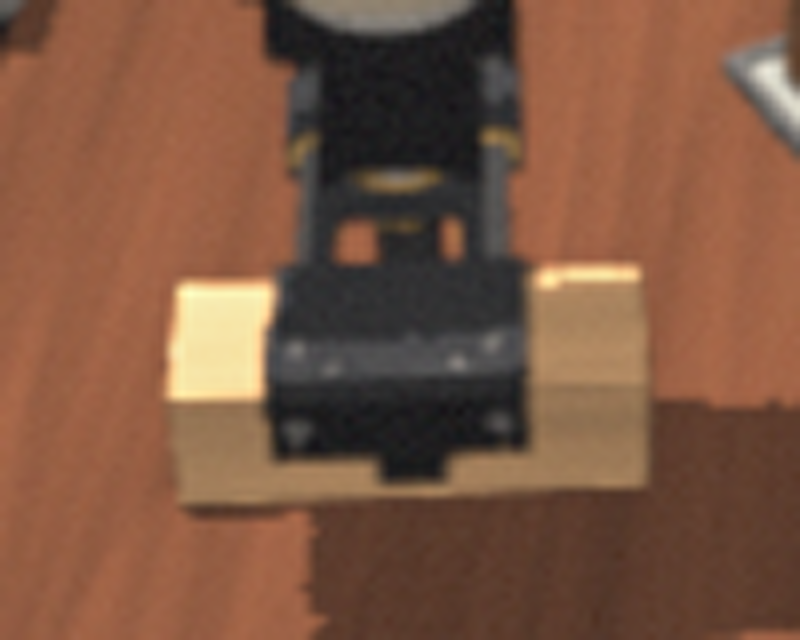

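Emit:
{"api": "jog_arm", "payload": {"series": [[0, 0, -5, 0, 20], [0, 0, -25, 0, 20], [0, 0, -60, 0, 20], [0, 0, -87, 0, 20], [14, -45, -87, -0.04, 20], [28, -90, -87, -0.08, 20], [42, -135, -87, -0.12, 20], [56, -180, -87, -0.16, 20], [70, -225, -87, -0.2, 20], [84, -270, -87, -0.24, 20], [98, -315, -87, -0.27, 20], [112, -360, -87, -0.304, 20], [124, -398, -87, -0.304, 20], [124, -398, -87, -0.304, 20], [124, -398, -87, -0.304, 20], [124, -398, -87, -0.304, 20], [124, -398, -50, -0.304, 20], [124, -398, -25, -0.304, 20], [124, -398, -20, -0.304, 20], [124, -398, -20, -0.304, 20]]}}

```text
time: 28.45
eef_pos: [0.5521, -0.2062, 0.2163]
ee_rot: [-0.001, -0.227, 0.974, 0.0]
ft_force: [0.6, -0.0, -1.8]
width: 0.576
```

```bash
python3 - <<'E'
from h import *
go([.552,-.207,.038],116.2)
p,d=bot.snapshot("side");crop("side",p,[.552,-.207,.03],"side21",50,40,8)
p,d=bot.snapshot("top");crop("top",p,[.552,-.207,.03],"top21",50,40,8)
a=np.radians(26.2);R=np.array([[np.cos(a),-np.sin(a)],[np.sin(a),np.cos(a)]])
s=bot.observe()['eef_pos'];zb=s[2]-.164-.033
u,v=proj("side",[.552,-.207,.03])[0].astype(int)
f=lambda c,cen,z:((proj("side",[*(R@c/1000+cen),z])-[u-50,v-40])*8).round(0)
print('rail',[f(c,s[:2],zb) for c in([75,25],[75,-25],[-75,25])])
print('tray',[f(c,[.552,-.207],.008) for c in([90,40],[90,-40],[-90,40])])
E
```

```text
shift [ 0.4 -0.7 14.3] turn 0.002 alt -3.14 j7 2.479 jaw now 116.29 tilt 0.101 t 28.45
side21 origin 272 147 scale 8
top21 origin 336 159 scale 8
rail [array([[259., 402.]]), array([[221., 342.]]), array([[580., 335.]])]
tray [array([[239., 454.]]), array([[180., 356.]]), array([[625., 371.]])]
```

View pics/side21.png

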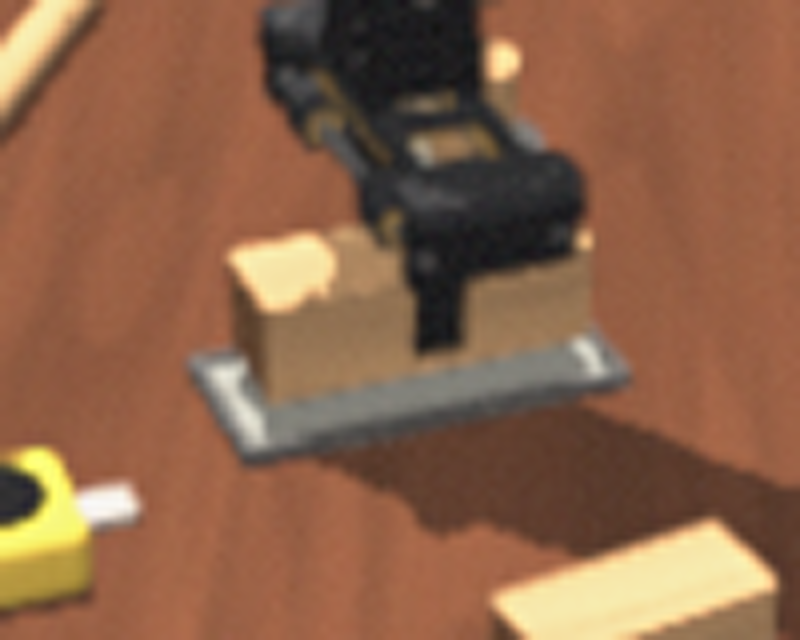

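View pics/top21.png

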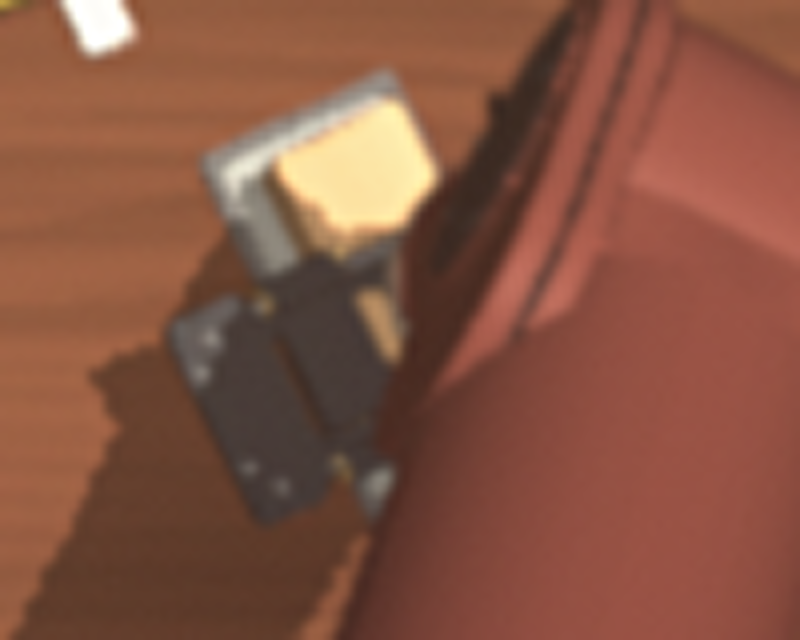

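Emit:
{"api": "jog_arm", "payload": {"series": [[-1, 1, 5, 0, 20], [-1, 1, 9, 0, 20], [-1, 1, 12, 0, 20], [-1, 1, 13, 0, 20], [-1, 1, 14, 0, 20], [-1, 1, 14, 0, 20], [-1, 1, 14, 0, 20]]}}

```text
time: 29.25
eef_pos: [0.5524, -0.2061, 0.2029]
ee_rot: [0.0, -0.227, 0.974, -0.0]
ft_force: [-0.2, 0.2, -2.4]
width: 0.573
```

```bash
python3 - <<'E'
from h import *
go([.5525,-.205,.038],116.2);print(bot.observe()['ft_force'])
p,d=bot.snapshot("side");crop("side",p,[.552,-.207,.03],"side22",50,40,8)
E
```

```text
shift [-0.6  1.   0.9] turn -0.0 alt 3.141 j7 2.485 jaw now 116.19 tilt 0.007 t 29.25
[-0.21554488  0.1869362  -2.39477425]
side22 origin 272 147 scale 8
```

View pics/side22.png

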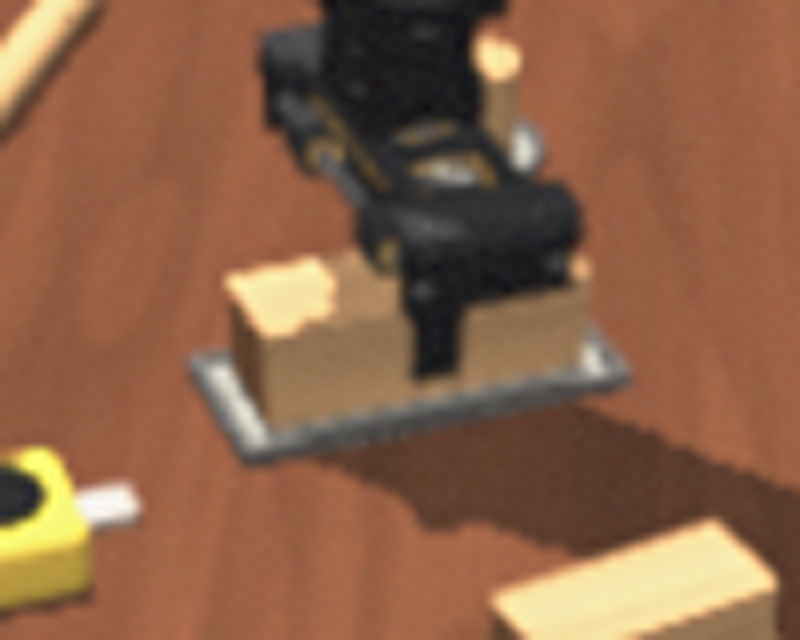

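Emit:
{"api": "jog_arm", "payload": {"series": [[-0.5, 1, 0.5, 0, 20], [-0.5, 1, 1, 0, 20], [-0.5, 1, 1.5, 0, 20], [-0.5, 1, 1.5, 0, 20]]}}

```text
time: 29.7
eef_pos: [0.5525, -0.2049, 0.202]
ee_rot: [0.0, -0.227, 0.974, 0.0]
ft_force: [-3.8, 2.1, 7.1]
width: 0.568
```

Emit:
{"api": "jog_arm", "payload": {"series": [[0, 0, -0.5, 0, 20], [0, 0, -0.5, 0, 58], [0, 0, -0.5, 0, 66], [0, 0, -0.5, 0, 80], [0, 0, -0.5, 0, 100], [0, 0, -0.5, 0, 100], [0, 0, -0.5, 0, 100], [0, 0, -15, 0, 100], [0, 0, -50, 0, 100], [0, 0, -100, 0, 100], [0, 0, -150, 0, 100], [0, 0, -200, 0, 100], [0, 0, -200, 0, 100]]}}

```text
time: 31.0
eef_pos: [0.5532, -0.2062, 0.4101]
ee_rot: [0.006, -0.226, 0.974, -0.002]
ft_force: [0.8, -1.2, -0.3]
width: 1.003
```

```bash
python3 - <<'E'
from h import *
go([.552,.2,.24],116.2)
p,d=bot.snapshot("side");crop("side",p,[.552,-.207,.03],"side23",50,40,8)
E
```

```text
shift [-177.9  365.2    5.1] turn -0.001 alt 3.141 j7 2.398 jaw now 116.14 tilt 0.695 t 31.0
side23 origin 272 147 scale 8
```

View pics/side23.png

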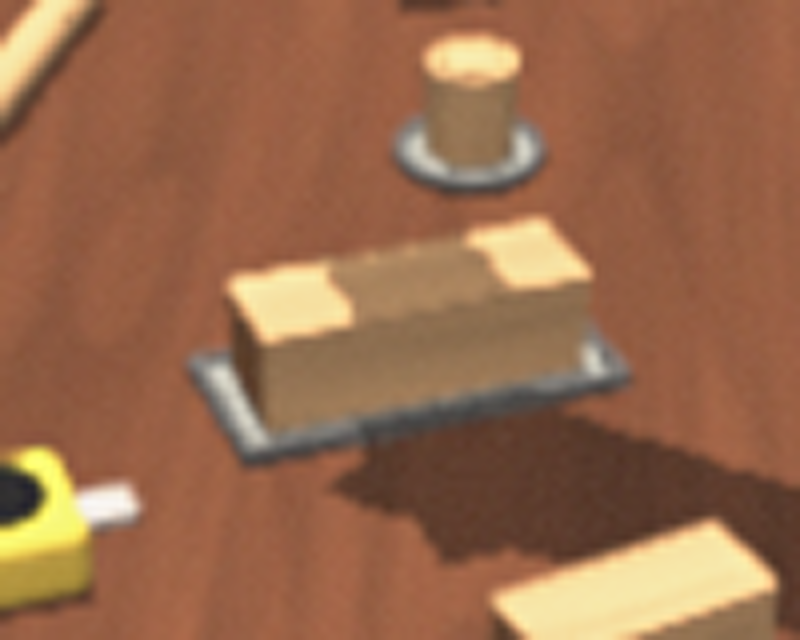

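The long rail sits flat in its tray. I'll move the arm aside and check all four parts from the top camera.

Emit:
{"api": "jog_arm", "payload": {"series": [[-178, 365, 5, 0, 100], [-178, 365, 5, 0, 100], [-178, 365, 5, 0, 100], [-178, 365, 5, 0, 100], [-178, 365, 5, 0, 100], [-178, 365, 5, 0, 100], [-178, 365, 5, 0, 100], [-178, 365, 5, 0, 100], [-178, 365, 5, 0, 100], [-178, 365, 5, 0, 100], [-178, 365, 5, 0, 100], [-178, 365, 5, 0, 100], [-178, 365, 5, 0, 100], [-178, 365, 5, 0, 100]]}}

```text
time: 32.45
eef_pos: [0.5512, 0.2, 0.3965]
ee_rot: [0.0, -0.226, 0.974, -0.0]
ft_force: [-0.7, 0.4, 0.4]
width: 1.001
```

```bash
python3 - <<'E'
from h import *
p,d=bot.snapshot("top");cv2.imwrite("pics/top24.png",p[...,::-1]);X=world("top",d)
for nm,b in(("foot",((.48,.6),(-.47,-.35))),("short",((.38,.53),(-.08,.08))),("long",((.45,.66),(-.32,-.1))),("block",((.4,.53),(.32,.47)))):
    try:
        r,n,z=parts("top",p,d,.055,box=b,tol=.008);print(nm,np.round(r[0],1),np.round(r[1],1),round(r[2],1),n,z.round(4))
    except Exception as e:print(nm,'hidden')
p0=np.load("top0.npz")['p']
for nm,(u,v) in(("tape",(337,149)),("sander",(246,265))):
    a=p0[v-22:v+22,u-22:u+22].astype(np.float32).mean(2);b=p[v-22:v+22,u-22:u+22].astype(np.float32).mean(2)
    print(nm,cv2.phaseCorrelate(a,b))
E
```

```text
foot [ 539.9 -407.8] [43.5 47.5] 0.9 211 0.0543
short [452.1   4.8] [100.8  43.8] 33.5 537 0.0549
long [ 553.  -204.4] [151.4  51.7] 26.4 926 0.0546
block hidden
tape ((0.4762484438727732, 0.4862364087542197), 0.9940721361136731)
sander ((0.443987920955891, 0.35623531038927325), 0.8235246924412103)
```

View pics/top24.png

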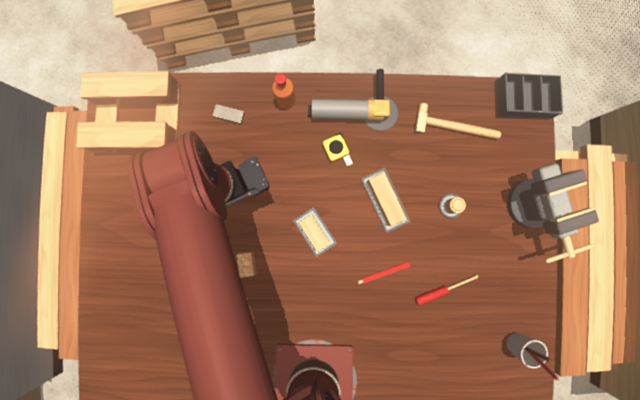

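```bash
python3 -c "
from station import bot
print(bot.hand_in());print(bot.observe()['time'])"
```

```text
the job is handed in; nothing more can be done
None
the job is handed in; nothing more can be done
```

I took the stack apart from the top down and set all four parts in their trays in the order asked: foot, block, short rail, long rail. I lowered each part until the wrist force showed it touching the tray floor, then let go. The job was handed in at about 32.5 s with the arm clear of everything.

Last checks by the top camera:

| Part | Off tray centre | Off tray angle | Top face height |
|---|---|---|---|
| Round foot | about 1 mm | any way allowed | 54.3 mm |
| Short rail | about 1 mm | 0.5° | 54.9 mm |
| Long rail | about 2 mm | 0.2° | 54.6 mm |
| Corner block | about 2.5 mm | about 1° | 55.1 mm |

- **Flatness:** a part flat on its tray floor would have its top at 55 mm, so all four agree with lying flat.
- **Corner block:** the arm hid it in the final top picture. Its figures come from a check after its release, and the arm did not go near it afterwards.
- **Tape measure and sanding block:** neither shows any move beyond the half-pixel (about 1.5 mm) accuracy of the check. The sanding block was in the arm's shadow, so that match was weaker.
- **Camera disagreement:** the two cameras differed by 4 to 5 mm in y. I went mostly by the top camera, which agreed with the robot's own positions to about 2 mm.

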